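Swap the herb pots onto their own saucers and fit their inserts

TASK

The round teal pot and the square cream pot are standing on each other's saucers: swap them so that each stands flat inside the saucer of its own shape and colour, parking one of them on the cork mat on the way. Only when both pots are home, lower into each pot the lime-green planting insert that nests in it, right down to the pot's floor. Keep the pots upright, set everything down without dropping it, and leave the insert that fits neither pot, the red seed tin and the scoop where they are.

Things in the scene. Friction and masses are not known exactly. Their poses are not given: they have to be found in the camera images.
- round_pot: Loose round pot, glazed teal, straight-sided: 66 mm outside diameter, 62 mm high, wall 4 mm (58 mm bore), floor 4 mm thick; about 0.26 kg. Origin at the centre of its underside, z up. Can be gripped across its diameter from above. Starts on the square saucer.
- square_pot: Loose square pot, glazed cream, straight-sided: 58 x 58 mm outside, 62 mm high, wall 4 mm (50 x 50 mm inside), floor 4 mm thick; about 0.26 kg. Origin at the centre of its underside, z up, x and y square to its sides. Can be gripped across opposite sides from above. Starts on the round saucer.
- round_saucer: Fixed round teal saucer, 102 mm outside diameter, 94 mm inside the rim; rim 12 mm high, floor 4 mm thick (a pot's underside rests 4 mm above the origin). Origin at the centre of its underside, on the ledge.
- square_saucer: Fixed square cream saucer, 84 x 84 mm outside, 76 x 76 mm inside the rim; rim 12 mm high, floor 4 mm thick (a pot's underside rests 4 mm above the origin). The square pot fits in only when turned roughly square with it. Origin at the centre of its underside, on the ledge; x and y square to its sides.
- cork_mat: Fixed cork mat, 110 x 110 mm, 5 mm thick, free at the start: the parking place. Origin at the centre of its underside, on the ledge.
- round_insert: Loose lime-green round insert (open cup), 44 mm diameter at the foot, 52 mm at the rim, cup 50 mm high, 0.06 kg. Over its open mouth an arched handle: a level bar along x, 10 mm thick (y), 14 mm high, top 96 mm above the origin, a post at each end; pinch its middle from above. Nests in the round pot only, standing on its floor. Origin at the centre of its underside, z up.
- square_insert: Loose lime-green square insert (open cup), 42 x 42 mm, cup 50 mm high, 0.06 kg. Over its open mouth an arched handle: a level bar along x, 10 mm thick (y), 14 mm high, top 96 mm above the origin, a post at each end; pinch its middle from above. Nests in the square pot only, turned square with it (any quarter turn), standing on its floor. Origin at the centre of its underside, z up, x and y square to its sides.
- wide_insert: Loose lime-green round insert that is too wide for either pot: 76 mm diameter at the foot, 84 mm at the rim, cup 50 mm high. It has the same kind of arched handle, top 96 mm above the origin. To be left where it is. Origin at the centre of its underside.
- seed_tin: Loose small closed red seed tin with a white lid, 42 mm diameter, 32 mm high. To be left where it is. Origin at the centre of its underside.
- scoop: Loose aluminium scoop lying on the ledge, about 155 mm long, 40 mm wide, 22 mm high: blade towards its x, handle towards -x. To be left where it is. Origin at the rear of the blade, on the underside.
Mind the look-alikes: they are no part of the job. What is shaped like the round_insert but blue is not meant.

How it is judged:
By the outcome, as a careful person would: the job done as asked, in the order asked, and still so for the second after the job is handed in, with the robot touching nothing.
It also fails if it takes over 136 s, if anything falls off the work surface, if the arm or the gripper's body presses on something with over 40 N, if the wrist force passes 120 N, or if a joint passes its speed limit or range.

ROBOT

A 6-joint arm with a two-finger parallel gripper is mounted at the origin on the work surface. World frame = base frame: x ahead of the robot, y to its left, z up, the work surface at z = 0. Lengths are in m, angles in degrees, forces in N, time in s.
With the tool pointing down it reaches from about 0.25 to 0.8 m from the base axis. Payload 3.9 kg.
Tool frame: the origin (TCP) lies at the very end of the fingers, on their centre line; the grasp point (between the pads) lies 19 mm behind it; z points along the fingers, y is the line along which they close (so a half turn about z gives the same grasp; the last joint's range is limited). The gripper opens to 85 mm and grips with 20 to 120 N. Pads are 22 mm wide; open, the fingers measure 114 mm over their backs; the gripper's body (76 mm by 85 mm) begins 54 mm behind the grasp point. The pads swing forward as they close: fully open they stand 13 mm farther back than shut.
Start: joints at [-72.365, 14.897, -7.913, 67.191, 0, 90], TCP at [0.159, -0.5, 0.231] pointing down, gripper open.
Joint ranges: [-159.42, 159.42], [-47.68, 98.78], [-73.54, 78.23], [-108.79, 121.32], [-90, 84.71], [-180, 180]. Speed limits (degrees/s): [147.25, 147.25, 180, 180, 180, 180].

INTERFACE

Orientations are given as a 3x3 rotation matrix whose columns are the frame's x, y, z axes.
In Python, from plant import manip gives the robot as it stands.
- The arm moves only by the shell command python3 -m handwheel 'ROWS' [FORCE]. ROWS is JSON, a list of rows, each an object of numbers: "tx", "ty", "tz": the shift along the tool's x, y, z normalised to -1 to 1, where 1 is 30 cm; "wx", "wy", "wz": the turn, a rotation vector about the tool's x, y, z normalised to -1 to 1, where 1 is 2 rad; "jaw": the opening, from -1 (shut) to 1 (fully open), so that 0 is half open. A call has 1 to 5 rows; each row shifts and turns the commanded pose from where the row before left it, along the tool's axes as they then stand; what a row does not reach is not made up. A row lasts 1/12 s, in which the tool goes at most 41.7 mm and 7.16 degrees, less where a joint would pass 70% of its speed; a pose out of reach is approached as far as the arm can. A call with a number of a shift or a turn outside -1 to 1 is refused whole. A call with a gripper value outside its range is refused whole. The fingers move at their own pace and stop on an object; FORCE is the grip in N (left out, the last holds). Time passes only in rows, so rows that do not move let the fingers close. It gives the time, the measured TCP pose, the force, the opening and the grip force at its end, in the units of the state.
- manip.read_state(): the state, without advancing time (a new reading comes with each control period).
- manip.snapshot(name): name is "side" or "top" or "wrist"; returns the picture (400x640x3 uint8, blue, green, red); there is no depth.
- manip.camera_info(name): a dict with "fov_y" (degrees; the focal length in pixels is half the picture's height over the tangent of half this angle, whatever the lens; pixels are square), "cx", "cy" (the principal point, pixels), "distortion" ([k1, k2, p1, p2, k3] as OpenCV has them; the pictures are not rectified), "R" (3x3) and "t" (3): a world point X has camera coordinates R X + t. Camera axes: x right, y down, z forward; pixel columns grow to the right and rows downward; lengths in m; the calibration is good to about 2 mm. A picture is of the moment at which its call begins: read the wrist's pose just before it. camera_info takes no time and is no camera call; for the wrist camera it gives the pose at the moment of the call.
- manip.job_done(): hands the job in; it is judged then, once.
The state is a dict: "time_s": time; "qpos": joint angles; "joint_velocities": joint speeds; "tau": joint torques, N m; "position": TCP position; "tool_rot": TCP orientation; "wrist_force": force on the tool from outside, world axes, zero at the start; "torque": the same for the moment, N m; "gripper_width": opening from 0.0 (shut) to 1.0 (fully open); "gripper_force": force on a finger pad.
Only numpy, scipy, OpenCV 4.12 (cv2) and the standard library are available. Lean on these libraries where they do the work, as an engineer would, in place of code of your own. Each camera call takes 0.05 s, during which the arm holds its last target. There are 200 camera calls.

## Working session

There is one attempt and no reset: what is moved stays moved. The work goes in short steps, Python scripts to look and compute and a shell command to move; the robot and the scene stay as the last step left them, time stands still between calls to the robot, and variables do not carry over. Pictures are saved under pics/ and viewed, at most 14 in all, crops included, and the job is handed in when it is done.

```bash
ls; mkdir -p pics; cat > h.py <<'E'
import numpy as np, cv2
from plant import manip
def K(i):
    f=200/np.tan(np.radians(i["fov_y"])/2)
    return np.array([[f,0,i["cx"]],[0,f,i["cy"]],[0,0,1.]])
def ray(i,uv):
    p=cv2.undistortPoints(np.array([[uv]],float),K(i),np.array(i["distortion"]))[0,0]
    R=np.array(i["R"]);return -R.T@np.array(i["t"]),R.T@np.array([p[0],p[1],1])
def at(i,uv,z):
    o,d=ray(i,uv);return o+d*(z-o[2])/d[2]
def tri(l):
    A=0;b=0
    for i,uv in l:
        o,d=ray(i,uv);d=d/np.linalg.norm(d);P=np.eye(3)-np.outer(d,d);A=A+P;b=b+P@o
    return np.linalg.solve(A,b)
def proj(i,X):
    R=np.array(i["R"]);return cv2.projectPoints(np.array(X,float).reshape(-1,1,3),cv2.Rodrigues(R)[0],np.array(i["t"],float),K(i),np.array(i["distortion"],float))[0][:,0]
E
python3 - <<'E'
from h import *
import pprint
np.set_printoptions(precision=3,suppress=True)
for n in("side","top","wrist"):
    i=manip.camera_info(n);im=manip.snapshot(n);cv2.imwrite(f"pics/{n}0.png",im);print(n,i["fov_y"],i["distortion"],-np.array(i["R"]).T@np.array(i["t"]))
print(manip.read_state())
E
```

```text
pics
side 52.71198413652586 [-0.077  0.     0.     0.     0.   ] [0.403 0.646 0.767]
top 48.44247536806116 [0.036 0.    0.    0.    0.   ] [0.421 0.024 1.222]
wrist 58.043852775659104 [-0.083  0.     0.     0.     0.   ] [ 0.225 -0.479  0.375]
{'time_s': 0.15, 'qpos': array([-72.366,  14.928,  -7.968,  67.189,  -0.001,  89.998]), 'joint_velocities': array([-0.114, -0.082,  0.191, -0.154,  0.016, -0.   ]), 'tau': array([  0.001, -40.601,  25.417,   0.013,   0.   ,  -0.   ]), 'position': array([ 0.159, -0.5  ,  0.231]), 'tool_rot': array([[ 0.953,  0.303, -0.   ],
       [ 0.303, -0.953,  0.001],
       [-0.   , -0.001, -1.   ]]), 'wrist_force': array([-0.204,  0.035, -0.688]), 'torque': array([-0.008, -0.032,  0.023]), 'gripper_force': 0.0, 'gripper_width': 0.9978111371069421}
```

View pics/top0.png

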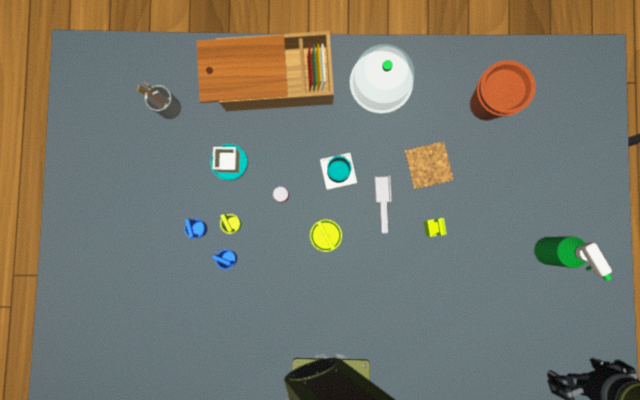

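View pics/side0.png

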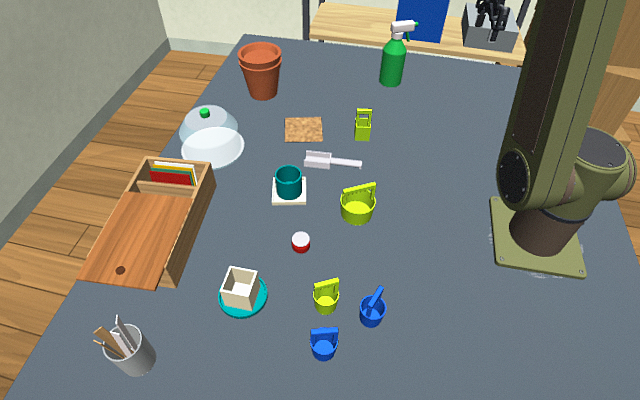

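View both.

The top view shows the square pot on the teal saucer (228,161), the round pot on the cream saucer (339,170), and the mat at (429,165). The round insert is at (230,224), the square insert at (436,228) and the wide one at (326,236). The side view matches. Next I'll enlarge both.

```bash
python3 - <<'E'
from h import *
a=cv2.imread("pics/top0.png")[135:255,175:465];cv2.imwrite("pics/topc.png",cv2.resize(a,None,fx=2.75,fy=2.75,interpolation=cv2.INTER_CUBIC))
a=cv2.imread("pics/side0.png")[95:335,205:395];cv2.imwrite("pics/sidec.png",cv2.resize(a,None,fx=2.5,fy=2.5,interpolation=cv2.INTER_CUBIC))
E
```

```text
(no output)
```

View pics/topc.png

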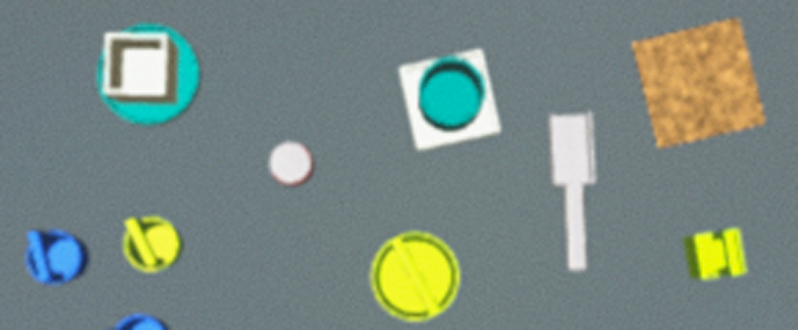

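View pics/sidec.png

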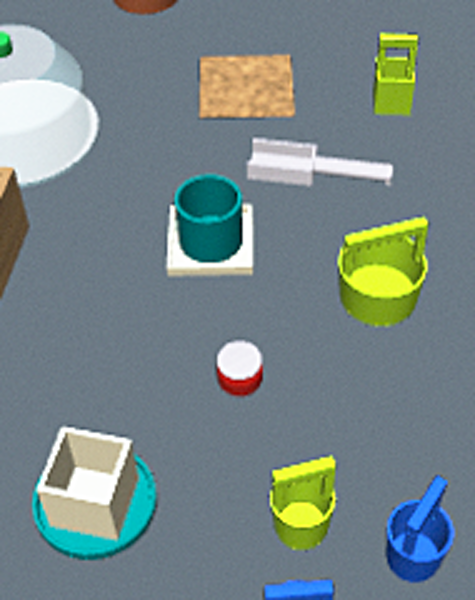

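The crops give the rims, saucer and mat corners and handle ends. I'll triangulate those.

```bash
python3 - <<'E'
from h import *
np.set_printoptions(precision=4,suppress=True)
T=manip.camera_info("top");S=manip.camera_info("side")
t=lambda x,y:(x/2.75+175-.3,y/2.75+135-.3); s=lambda x,y:(x/2.5+205-.3,y/2.5+95-.3)
P={"sqpot rim":(t(135.5,65),s(87,464)),"rsaucer":(t(148,74),s(95,500)),"rpot rim":(t(451,93),s(209,203)),
"mat":(t(698,82.5),s(246.5,86)),"sqs cR":(t(501,130),s(252,271)) ,"rins bar":(t(143,240),s(303,468)),"sqins bar":(t(734,252),s(398,40)),"wide bar":(t(415,275),s(386,236))}
for k,(a,b) in P.items():
    X=tri([(T,a),(S,b)]);print(k,X,"resid",np.abs(proj(T,X)[0]-a).max().round(1),np.abs(proj(S,X)[0]-b).max().round(1), np.hypot(*X[:2]).round(3))
def ang(pts,z):
    Q=[at(T,t(*p),z)[:2] for p in pts];
    print(np.mean(Q,0),[np.degrees(np.arctan2(*(Q[(i+1)%len(Q)]-Q[i])[::-1])).round(1) for i in range(len(Q))],[np.linalg.norm(Q[(i+1)%len(Q)]-Q[i]).round(4) for i in range(len(Q))])
for n,p,z in(("sqpot",[(104,33),(166,34),(167,98),(104,97)],.066),("sqs",[(399,67),(482,48),(501,130),(417,150)],.012),("mat",[(631,42),(740,18),(765,122),(657,148)],.005),("rins bar",[(130,220),(156,260)],.096),("sqins bar",[(728,229),(740,276)],.096)):
    print(n,end=" ");ang(p,z)
E
```

```text
sqpot rim [0.6258 0.2893 0.0656] resid 0.0 0.1 0.689
rsaucer [0.6273 0.29   0.0064] resid 0.0 0.0 0.691
rpot rim [ 0.6048 -0.013   0.0583] resid 0.2 0.2 0.605
mat [ 0.6268 -0.2619  0.0015] resid 0.1 0.1 0.679
sqs cR [ 0.5844 -0.0741 -0.1082] resid 2.0 2.1 0.589
rins bar [0.4577 0.2713 0.091 ] resid 0.0 0.0 0.532
sqins bar [ 0.4555 -0.2744  0.0873] resid 0.1 0.1 0.532
wide bar [0.4292 0.019  0.086 ] resid 0.0 0.0 0.43
sqpot [0.6252 0.2894] [np.float64(-90.1), np.float64(-177.5), np.float64(90.0), np.float64(1.8)] [np.float64(0.0594), np.float64(0.0618), np.float64(0.0602), np.float64(0.0618)]
sqs [ 0.6058 -0.0134] [np.float64(-76.2), np.float64(-166.5), np.float64(104.3), np.float64(13.0)] [np.float64(0.0851), np.float64(0.0846), np.float64(0.0859), np.float64(0.0853)]
mat [ 0.6266 -0.2612] [np.float64(-76.8), np.float64(-166.9), np.float64(104.5), np.float64(13.8)] [np.float64(0.1113), np.float64(0.1073), np.float64(0.1101), np.float64(0.1096)]
rins bar [0.4575 0.2703] [np.float64(-145.4), np.float64(34.6)] [np.float64(0.0443), np.float64(0.0443)]
sqins bar [ 0.4547 -0.2721] [np.float64(-166.0), np.float64(14.0)] [np.float64(0.044), np.float64(0.044)]
```

The heights match the given sizes, with the ledge at z=0. First move is to above the round pot.

```bash
cat >> h.py <<'E'
def plan(x,y,z,yaw,n):
    s=manip.read_state();R=np.array(s["tool_rot"]);d=R.T@(np.array([x,y,z])-s["position"])
    Rg=np.array([[np.cos(yaw:=np.radians(yaw)),np.sin(yaw),0],[np.sin(yaw),-np.cos(yaw),0],[0,0,-1]])
    w=cv2.Rodrigues(R.T@Rg)[0][:,0]
    print("t/row",(d/.3/n).round(4),"tot mm",(d*1e3).round(1),"w total",(w/2).round(4),"t",s["time_s"])
E
python3 -c "
from h import *
plan(.605,-.013,.16,13.5,20)"; for k in 1 2 3 ; do :; done
python3 -m handwheel '[{"jaw":1},{"jaw":1}]' 60
```

```text
t/row [ 0.0954 -0.0548  0.0119] tot mm [ 572.6 -328.7   71.1] w total [-0.0007  0.      0.0361] t 0.15schema error: expected keys tx, ty, tz, wx, wy, wz, jaw
```

```bash
python3 -m handwheel '[{"tx":0.095,"ty":-0.055,"tz":0,"wx":0,"wy":0,"wz":0,"jaw":1},{"tx":0.095,"ty":-0.055,"tz":0,"wx":0,"wy":0,"wz":0,"jaw":1},{"tx":0.095,"ty":-0.055,"tz":0,"wx":0,"wy":0,"wz":0,"jaw":1},{"tx":0.095,"ty":-0.055,"tz":0,"wx":0,"wy":0,"wz":0,"jaw":1},{"tx":0.095,"ty":-0.055,"tz":0,"wx":0,"wy":0,"wz":0,"jaw":1}]' 50
python3 -m handwheel '[{"tx":0.095,"ty":-0.055,"tz":0,"wx":0,"wy":0,"wz":0,"jaw":1},{"tx":0.095,"ty":-0.055,"tz":0,"wx":0,"wy":0,"wz":0,"jaw":1},{"tx":0.095,"ty":-0.055,"tz":0,"wx":0,"wy":0,"wz":0,"jaw":1},{"tx":0.095,"ty":-0.055,"tz":0,"wx":0,"wy":0,"wz":0,"jaw":1},{"tx":0.095,"ty":-0.055,"tz":0,"wx":0,"wy":0,"wz":0,"jaw":1}]'
python3 -m handwheel '[{"tx":0.095,"ty":-0.055,"tz":0,"wx":0,"wy":0,"wz":0,"jaw":1},{"tx":0.095,"ty":-0.055,"tz":0,"wx":0,"wy":0,"wz":0,"jaw":1},{"tx":0.095,"ty":-0.055,"tz":0,"wx":0,"wy":0,"wz":0,"jaw":1},{"tx":0.05,"ty":-0.03,"tz":0,"wx":0,"wy":0,"wz":0,"jaw":1},{"tx":0,"ty":0,"tz":0,"wx":0,"wy":0,"wz":0,"jaw":1}]'
python3 - <<'E'
from h import *
plan(.605,-.013,.16,13.5,5)
im=manip.snapshot("wrist");cv2.imwrite("pics/w1.png",im)
E
```

```text
time_s: 0.57
position: [0.2704, -0.3772, 0.2311]
tool_rot: [[0.953, 0.302, -0.0], [0.302, -0.953, 0.0], [-0.0, -0.0, -1.0]]
wrist_force: [0.3, -0.3, 0.5]
gripper_width: 1.004
gripper_force: 0.0
time_s: 0.98
position: [0.3813, -0.2553, 0.2312]
tool_rot: [[0.953, 0.303, -0.0], [0.303, -0.953, 0.0], [-0.0, -0.0, -1.0]]
wrist_force: [1.2, -0.1, 0.5]
gripper_width: 1.005
gripper_force: 0.0
time_s: 1.4
position: [0.4609, -0.168, 0.2309]
tool_rot: [[0.952, 0.307, 0.001], [0.307, -0.952, 0.001], [0.001, -0.001, -1.0]]
wrist_force: [-0.1, 0.2, -0.3]
gripper_width: 1.0
gripper_force: 0.0
t/row [ 0.1232 -0.0688  0.0475] tot mm [ 184.7 -103.2   71.2] w total [-0.0004 -0.0005  0.0384] t 1.4
```

View pics/w1.png

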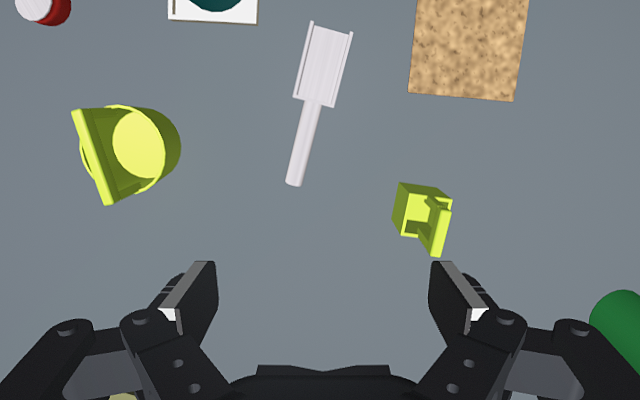

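The wrist view shows the mat at top right (470,50), the square insert at (425,220) and the saucer at the top (212,10). On to above the round pot.

```bash
python3 -m handwheel '[{"tx":0.095,"ty":-0.055,"tz":0.01,"wx":0,"wy":0,"wz":0,"jaw":1},{"tx":0.095,"ty":-0.055,"tz":0.02,"wx":0,"wy":0,"wz":0,"jaw":1},{"tx":0.095,"ty":-0.055,"tz":0.04,"wx":0,"wy":0,"wz":0,"jaw":1},{"tx":0.095,"ty":-0.055,"tz":0.04,"wx":0,"wy":0,"wz":0,"jaw":1},{"tx":0.095,"ty":-0.055,"tz":0.04,"wx":0,"wy":0,"wz":0,"jaw":1}]'
python3 -m handwheel '[{"tx":0.095,"ty":-0.045,"tz":0.04,"wx":0,"wy":0,"wz":0,"jaw":1},{"tx":0.045,"ty":-0.024,"tz":0.03,"wx":0,"wy":0,"wz":0,"jaw":1},{"tx":0,"ty":0,"tz":0.017,"wx":0,"wy":0,"wz":0.038,"jaw":1},{"tx":0,"ty":0,"tz":0,"wx":0,"wy":0,"wz":0,"jaw":1},{"tx":0,"ty":0,"tz":0,"wx":0,"wy":0,"wz":0,"jaw":1}]'
python3 -c "
from h import *
plan(.605,-.013,.03,13.5,5)"
```

```text
time_s: 1.87
position: [0.5697, -0.049, 0.1859]
tool_rot: [[0.954, 0.301, -0.0], [0.301, -0.954, -0.001], [-0.0, 0.001, -1.0]]
wrist_force: [1.1, -0.7, 0.3]
gripper_width: 1.004
gripper_force: 0.0
time_s: 2.28
position: [0.6021, -0.0174, 0.1597]
tool_rot: [[0.973, 0.23, -0.002], [0.23, -0.973, -0.001], [-0.002, 0.0, -1.0]]
wrist_force: [0.7, -0.1, -0.2]
gripper_width: 0.998
gripper_force: 0.0
t/row [ 0.0027 -0.0024  0.0865] tot mm [  4.1  -3.7 129.7] w total [ 0.      0.0012 -0.0016] t 2.2833
```

```bash
python3 -m handwheel '[{"tx":0.013,"ty":-0.012,"tz":0.06,"wx":0,"wy":0,"wz":0,"jaw":1},{"tx":0,"ty":0,"tz":0.08,"wx":0,"wy":0,"wz":0,"jaw":1},{"tx":0,"ty":0,"tz":0.09,"wx":0,"wy":0,"wz":0,"jaw":1},{"tx":0,"ty":0,"tz":0.09,"wx":0,"wy":0,"wz":0,"jaw":1},{"tx":0,"ty":0,"tz":0.06,"wx":0,"wy":0,"wz":0,"jaw":1}]' 50
python3 -m handwheel '[{"tx":0,"ty":0,"tz":0.05,"wx":0,"wy":0,"wz":0,"jaw":1},{"tx":0,"ty":0,"tz":0,"wx":0,"wy":0,"wz":0,"jaw":1},{"tx":0,"ty":0,"tz":0,"wx":0,"wy":0,"wz":0,"jaw":0.3},{"tx":0,"ty":0,"tz":0,"wx":0,"wy":0,"wz":0,"jaw":0.3},{"tx":0,"ty":0,"tz":0,"wx":0,"wy":0,"wz":0,"jaw":0.3}]'
python3 -m handwheel '[{"tx":0,"ty":0,"tz":0,"wx":0,"wy":0,"wz":0,"jaw":0.3},{"tx":0,"ty":0,"tz":0,"wx":0,"wy":0,"wz":0,"jaw":0.3},{"tx":0,"ty":0,"tz":0,"wx":0,"wy":0,"wz":0,"jaw":0.3},{"tx":0,"ty":0,"tz":0,"wx":0,"wy":0,"wz":0,"jaw":0.3},{"tx":0,"ty":0,"tz":0,"wx":0,"wy":0,"wz":0,"jaw":0.3}]'
```

```text
time_s: 2.7
position: [0.6046, -0.0134, 0.045]
tool_rot: [[0.973, 0.229, -0.002], [0.229, -0.973, -0.0], [-0.002, -0.0, -1.0]]
wrist_force: [0.0, -0.1, -1.3]
gripper_width: 0.998
gripper_force: 0.0
time_s: 3.12
position: [0.6075, -0.0125, 0.0333]
tool_rot: [[0.973, 0.229, 0.003], [0.229, -0.973, -0.0], [0.003, 0.001, -1.0]]
wrist_force: [2.1, 0.0, -1.3]
gripper_width: 0.76
gripper_force: 55.7
time_s: 3.53
position: [0.6076, -0.0125, 0.0333]
tool_rot: [[0.973, 0.23, 0.003], [0.23, -0.973, -0.001], [0.003, 0.002, -1.0]]
wrist_force: [-0.7, -1.9, 6.8]
gripper_width: 0.765
gripper_force: 56.4
```

```bash
python3 -m handwheel '[{"tx":0,"ty":0,"tz":-0.03,"wx":0,"wy":0,"wz":0,"jaw":0.3},{"tx":0,"ty":0,"tz":-0.05,"wx":0,"wy":0,"wz":0,"jaw":0.3},{"tx":0,"ty":0,"tz":-0.07,"wx":0,"wy":0,"wz":0,"jaw":0.3},{"tx":0,"ty":0,"tz":-0.07,"wx":0,"wy":0,"wz":0,"jaw":0.3},{"tx":0,"ty":0,"tz":-0.05,"wx":0,"wy":0,"wz":0,"jaw":0.3}]'
python3 -m handwheel '[{"tx":0,"ty":0,"tz":-0.03,"wx":0,"wy":0,"wz":0,"jaw":0.3},{"tx":0,"ty":0,"tz":0,"wx":0,"wy":0,"wz":0,"jaw":0.3},{"tx":0,"ty":0,"tz":0,"wx":0,"wy":0,"wz":0,"jaw":0.3}]'
python3 - <<'E'
from h import *
plan(.627,-.262,.12,13.5,10);
cv2.imwrite("pics/w2.png",manip.snapshot("wrist"))
E
```

```text
time_s: 3.95
position: [0.6067, -0.0116, 0.1144]
tool_rot: [[0.973, 0.23, 0.002], [0.23, -0.973, 0.0], [0.002, -0.0, -1.0]]
wrist_force: [1.2, -0.3, -2.4]
gripper_width: 0.766
gripper_force: 56.0
time_s: 4.2
position: [0.6063, -0.0117, 0.1214]
tool_rot: [[0.973, 0.23, 0.001], [0.23, -0.973, 0.0], [0.001, -0.0, -1.0]]
wrist_force: [-0.3, -0.1, -2.0]
gripper_width: 0.768
gripper_force: 56.0
t/row [-0.0125  0.0828  0.0005] tot mm [-37.4 248.3   1.4] w total [-0.     -0.0003 -0.0018] t 4.2
```

View pics/w2.png

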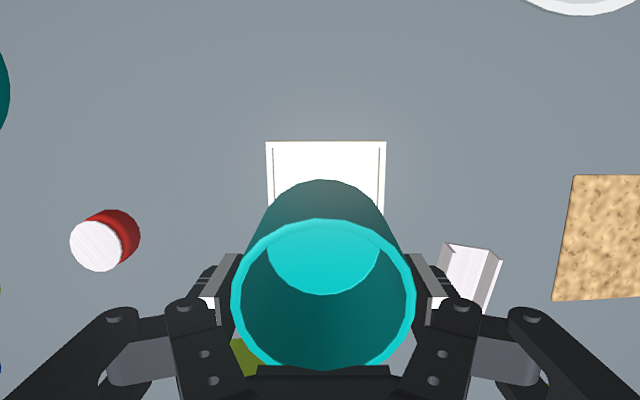

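The pot is held square, with its rim centred near (323,295), and the saucer's far edge runs from (266,142) to (387,142). Now I'll carry it to the mat.

```bash
python3 -m handwheel '[{"tx":-0.006,"ty":0.04,"tz":0,"wx":0,"wy":0,"wz":0,"jaw":0.3},{"tx":-0.012,"ty":0.08,"tz":0,"wx":0,"wy":0,"wz":0,"jaw":0.3},{"tx":-0.015,"ty":0.1,"tz":0,"wx":0,"wy":0,"wz":0,"jaw":0.3},{"tx":-0.015,"ty":0.1,"tz":0,"wx":0,"wy":0,"wz":0,"jaw":0.3},{"tx":-0.015,"ty":0.1,"tz":0,"wx":0,"wy":0,"wz":0,"jaw":0.3}]'
python3 -m handwheel '[{"tx":-0.015,"ty":0.1,"tz":0,"wx":0,"wy":0,"wz":0,"jaw":0.3},{"tx":-0.015,"ty":0.1,"tz":0,"wx":0,"wy":0,"wz":0,"jaw":0.3},{"tx":-0.015,"ty":0.1,"tz":0,"wx":0,"wy":0,"wz":0,"jaw":0.3},{"tx":-0.01,"ty":0.07,"tz":0,"wx":0,"wy":0,"wz":0,"jaw":0.3},{"tx":-0.006,"ty":0.038,"tz":0,"wx":0,"wy":0,"wz":0,"jaw":0.3}]'
python3 -m handwheel '[{"tx":0,"ty":0,"tz":0.03,"wx":0,"wy":0,"wz":0,"jaw":0.3},{"tx":0,"ty":0,"tz":0.06,"wx":0,"wy":0,"wz":0,"jaw":0.3},{"tx":0,"ty":0,"tz":0.06,"wx":0,"wy":0,"wz":0,"jaw":0.3},{"tx":0,"ty":0,"tz":0.06,"wx":0,"wy":0,"wz":0,"jaw":0.3},{"tx":0,"ty":0,"tz":0,"wx":0,"wy":0,"wz":0,"jaw":0.3}]'
python3 -c "
from h import *
plan(.627,-.262,.0343,13.5,1)
i=dict(manip.camera_info('wrist'));print(manip.read_state()['position'])"
```

```text
time_s: 4.67
position: [0.6158, -0.1405, 0.1197]
tool_rot: [[0.973, 0.23, -0.003], [0.23, -0.973, 0.0], [-0.002, -0.001, -1.0]]
wrist_force: [0.2, 0.1, -1.9]
gripper_width: 0.763
gripper_force: 56.0
time_s: 5.08
position: [0.6261, -0.2658, 0.1194]
tool_rot: [[0.974, 0.227, -0.002], [0.227, -0.974, -0.0], [-0.002, -0.0, -1.0]]
wrist_force: [0.1, 0.2, -2.8]
gripper_width: 0.768
gripper_force: 56.1
time_s: 5.5
position: [0.6233, -0.2591, 0.0528]
tool_rot: [[0.973, 0.231, -0.009], [0.231, -0.973, 0.005], [-0.008, -0.006, -1.0]]
wrist_force: [-1.3, 0.4, -2.0]
gripper_width: 0.762
gripper_force: 56.2
t/row [0.0104 0.0127 0.0614] tot mm [ 3.1  3.8 18.4] w total [-0.0032  0.0038 -0.0012] t 5.5
[ 0.6232516  -0.25908533  0.05276144]
```

```bash
python3 -m handwheel '[{"tx":0.005,"ty":0.005,"tz":0.02,"wx":0,"wy":0,"wz":0,"jaw":0.3},{"tx":0,"ty":0,"tz":0.02,"wx":0,"wy":0,"wz":0,"jaw":0.3},{"tx":0,"ty":0,"tz":0.01,"wx":0,"wy":0,"wz":0,"jaw":0.3},{"tx":0,"ty":0,"tz":0.005,"wx":0,"wy":0,"wz":0,"jaw":0.3},{"tx":0,"ty":0,"tz":0,"wx":0,"wy":0,"wz":0,"jaw":0.3}]'
python3 -m handwheel '[{"tx":0,"ty":0,"tz":0,"wx":0,"wy":0,"wz":0,"jaw":0.3},{"tx":0,"ty":0,"tz":0,"wx":0,"wy":0,"wz":0,"jaw":0.3}]'
```

```text
time_s: 5.92
position: [0.6291, -0.2632, 0.0419]
tool_rot: [[0.973, 0.23, 0.0], [0.23, -0.973, -0.0], [0.0, 0.0, -1.0]]
wrist_force: [0.4, -0.5, -1.8]
gripper_width: 0.765
gripper_force: 56.3
time_s: 6.08
position: [0.6293, -0.2635, 0.0423]
tool_rot: [[0.973, 0.23, 0.001], [0.23, -0.973, -0.0], [0.001, 0.001, -1.0]]
wrist_force: [-0.6, -0.4, -1.8]
gripper_width: 0.764
gripper_force: 56.3
```

```bash
python3 -m handwheel '[{"tx":0,"ty":0,"tz":0.008,"wx":0,"wy":0,"wz":0,"jaw":0.3},{"tx":0,"ty":0,"tz":0.008,"wx":0,"wy":0,"wz":0,"jaw":0.3},{"tx":0,"ty":0,"tz":0.006,"wx":0,"wy":0,"wz":0,"jaw":0.3},{"tx":0,"ty":0,"tz":0,"wx":0,"wy":0,"wz":0,"jaw":0.3},{"tx":0,"ty":0,"tz":0,"wx":0,"wy":0,"wz":0,"jaw":0.3}]'
python3 -m handwheel '[{"tx":0,"ty":0,"tz":0.004,"wx":0,"wy":0,"wz":0,"jaw":0.3},{"tx":0,"ty":0,"tz":0,"wx":0,"wy":0,"wz":0,"jaw":0.3},{"tx":0,"ty":0,"tz":0,"wx":0,"wy":0,"wz":0,"jaw":0.3}]'
```

```text
time_s: 6.5
position: [0.6286, -0.2632, 0.0348]
tool_rot: [[0.973, 0.23, -0.001], [0.23, -0.973, 0.0], [-0.001, -0.0, -1.0]]
wrist_force: [0.0, 0.1, -2.4]
gripper_width: 0.758
gripper_force: 56.3
time_s: 6.75
position: [0.629, -0.2633, 0.0343]
tool_rot: [[0.973, 0.23, 0.0], [0.23, -0.973, -0.0], [0.0, 0.0, -1.0]]
wrist_force: [-0.5, 0.4, 1.5]
gripper_width: 0.766
gripper_force: 56.4
```

Touching the mat at the expected height. Release and lift.

```bash
python3 -m handwheel '[{"tx":0,"ty":0,"tz":0.002,"wx":0,"wy":0,"wz":0,"jaw":0.6},{"tx":0,"ty":0,"tz":0,"wx":0,"wy":0,"wz":0,"jaw":0.8},{"tx":0,"ty":0,"tz":0,"wx":0,"wy":0,"wz":0,"jaw":1},{"tx":0,"ty":0,"tz":0,"wx":0,"wy":0,"wz":0,"jaw":1},{"tx":0,"ty":0,"tz":-0.03,"wx":0,"wy":0,"wz":0,"jaw":1}]'
python3 -m handwheel '[{"tx":0,"ty":0,"tz":-0.08,"wx":0,"wy":0,"wz":0,"jaw":1},{"tx":0,"ty":0,"tz":-0.1,"wx":0,"wy":0,"wz":0,"jaw":1},{"tx":0,"ty":0,"tz":-0.1,"wx":0,"wy":0,"wz":0,"jaw":1},{"tx":0,"ty":0,"tz":-0.06,"wx":0,"wy":0,"wz":0,"jaw":1},{"tx":0,"ty":0,"tz":0,"wx":0,"wy":0,"wz":0,"jaw":1}]'
python3 - <<'E'
from h import *
plan(.626,.289,.14,1,1)
cv2.imwrite("pics/w3.png",manip.snapshot("wrist"))
E
```

```text
time_s: 7.17
position: [0.6276, -0.2627, 0.0407]
tool_rot: [[0.973, 0.23, -0.003], [0.23, -0.973, 0.001], [-0.003, -0.002, -1.0]]
wrist_force: [-0.9, 0.0, -0.3]
gripper_width: 0.999
gripper_force: 0.0
time_s: 7.58
position: [0.6321, -0.2646, 0.1508]
tool_rot: [[0.973, 0.23, 0.009], [0.23, -0.973, -0.004], [0.008, 0.006, -1.0]]
wrist_force: [-0.0, 0.2, 0.6]
gripper_width: 0.999
gripper_force: 0.0
t/row [ 0.4039 -1.801   0.0285] tot mm [ 121.2 -540.3    8.6] w total [ 0.0025 -0.0045  0.1072] t 7.5833
```

View pics/w3.png

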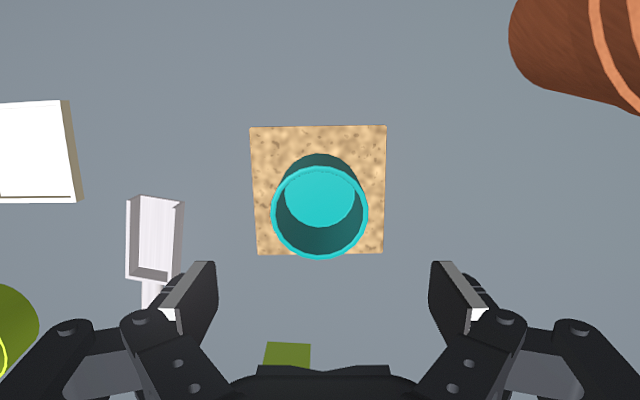

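The round pot stands upright in the middle of the mat, rim at (320,212). Next, the square pot.

```bash
python3 -m handwheel '[{"tx":0.011,"ty":-0.05,"tz":0,"wx":0,"wy":0,"wz":0,"jaw":1},{"tx":0.022,"ty":-0.1,"tz":0,"wx":0,"wy":0,"wz":0,"jaw":1},{"tx":0.022,"ty":-0.1,"tz":0,"wx":0,"wy":0,"wz":0,"jaw":1},{"tx":0.022,"ty":-0.1,"tz":0,"wx":0,"wy":0,"wz":0,"jaw":1},{"tx":0.022,"ty":-0.1,"tz":0,"wx":0,"wy":0,"wz":0,"jaw":1}]'
python3 -m handwheel '[{"tx":0.022,"ty":-0.1,"tz":0,"wx":0,"wy":0,"wz":0,"jaw":1},{"tx":0.022,"ty":-0.1,"tz":0,"wx":0,"wy":0,"wz":0,"jaw":1},{"tx":0.022,"ty":-0.1,"tz":0,"wx":0,"wy":0,"wz":0,"jaw":1},{"tx":0.022,"ty":-0.1,"tz":0,"wx":0,"wy":0,"wz":0,"jaw":1},{"tx":0.022,"ty":-0.1,"tz":0,"wx":0,"wy":0,"wz":0,"jaw":1}]'
python3 -m handwheel '[{"tx":0.022,"ty":-0.1,"tz":0,"wx":0,"wy":0,"wz":0,"jaw":1},{"tx":0.022,"ty":-0.1,"tz":0,"wx":0,"wy":0,"wz":0,"jaw":1},{"tx":0.022,"ty":-0.1,"tz":0,"wx":0,"wy":0,"wz":0,"jaw":1},{"tx":0.022,"ty":-0.1,"tz":0,"wx":0,"wy":0,"wz":0,"jaw":1},{"tx":0,"ty":0,"tz":0,"wx":0,"wy":0,"wz":0.054,"jaw":1}]'
python3 -m handwheel '[{"tx":0,"ty":0,"tz":0,"wx":0,"wy":0,"wz":0.053,"jaw":1},{"tx":0,"ty":0,"tz":0,"wx":0,"wy":0,"wz":0,"jaw":1}]'
python3 - <<'E'
from h import *
plan(.626,.289,.14,1,1)
cv2.imwrite("pics/w4.png",manip.snapshot("wrist"))
import pickle;pickle.dump(manip.camera_info("wrist"),open("w4.pkl","wb"))
E
```

```text
time_s: 8.05
position: [0.6249, -0.1226, 0.1423]
tool_rot: [[0.973, 0.23, -0.004], [0.23, -0.973, 0.001], [-0.003, -0.002, -1.0]]
wrist_force: [0.0, 0.4, 0.0]
gripper_width: 1.0
gripper_force: 0.0
time_s: 8.47
position: [0.6223, 0.0309, 0.1424]
tool_rot: [[0.973, 0.23, -0.004], [0.23, -0.973, 0.0], [-0.004, -0.001, -1.0]]
wrist_force: [0.4, 0.0, -0.2]
gripper_width: 1.001
gripper_force: 0.0
time_s: 8.88
position: [0.6249, 0.1358, 0.1424]
tool_rot: [[0.98, 0.197, -0.01], [0.197, -0.98, 0.032], [-0.003, -0.034, -0.999]]
wrist_force: [1.9, 0.1, 0.0]
gripper_width: 0.998
gripper_force: 0.0
time_s: 9.05
position: [0.6301, 0.0913, 0.1422]
tool_rot: [[0.993, 0.119, -0.014], [0.12, -0.992, 0.046], [-0.008, -0.047, -0.999]]
wrist_force: [-0.3, -0.6, 0.5]
gripper_width: 1.002
gripper_force: 0.0
t/row [ 0.0656 -0.6549  0.0381] tot mm [  19.7 -196.5   11.4] w total [-0.0235  0.0053  0.0512] t 9.05
```

View pics/w4.png

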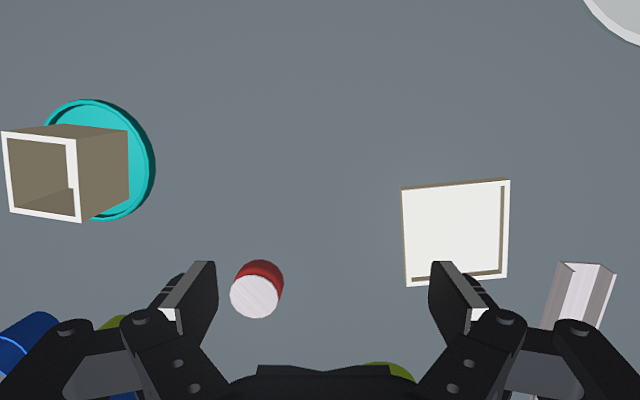

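The square pot and teal saucer are to the left (rim corners near (3,130) and (80,222)) and the square saucer is on the right. The tool shows a slight transient tilt, so I'll let it settle and re-read.

```bash
python3 -m handwheel '[{"tx":0,"ty":0,"tz":0,"wx":0,"wy":0,"wz":0,"jaw":1},{"tx":0,"ty":0,"tz":0,"wx":0,"wy":0,"wz":0,"jaw":1},{"tx":0,"ty":0,"tz":0,"wx":0,"wy":0,"wz":0,"jaw":1}]'
python3 -c "
from h import *
plan(.626,.289,.14,1,1);s=manip.read_state();print(s['qpos'],s['joint_velocities'])"
```

```text
time_s: 9.35
position: [0.6307, 0.0943, 0.1437]
tool_rot: [[0.992, 0.123, -0.012], [0.124, -0.991, 0.049], [-0.005, -0.05, -0.999]]
wrist_force: [0.5, -0.5, -0.6]
gripper_width: 1.003
gripper_force: 0.0
t/row [ 0.0647 -0.6445  0.0444] tot mm [  19.4 -193.3   13.3] w total [-0.0248  0.004   0.0533] t 9.35
[7.06639476e+00 2.86645384e+01 1.04346986e-01 6.17498172e+01
 2.86486153e+00 1.79953975e+02] [ 0.01249425 -0.12213643  0.41682583 -0.01922977 -0.12934477  0.04534441]
```

Joint 6 is at its 180° stop. A quarter turn the other way (tool yaw 91°) suits the square pot and keeps the wrist in range. I'll level and turn here.

```bash
python3 -m handwheel '[{"tx":0,"ty":0,"tz":0,"wx":0,"wy":0,"wz":-0.053,"jaw":1},{"tx":0,"ty":0,"tz":0,"wx":-0.024,"wy":0.004,"wz":0,"jaw":1},{"tx":0,"ty":0,"tz":0,"wx":0,"wy":0,"wz":-0.053,"jaw":1},{"tx":0,"ty":0,"tz":0,"wx":0,"wy":0,"wz":-0.053,"jaw":1},{"tx":0,"ty":0,"tz":0,"wx":0,"wy":0,"wz":-0.053,"jaw":1}]'
python3 -m handwheel '[{"tx":0,"ty":0,"tz":0,"wx":0,"wy":0,"wz":-0.053,"jaw":1},{"tx":0,"ty":0,"tz":0,"wx":0,"wy":0,"wz":-0.053,"jaw":1},{"tx":0,"ty":0,"tz":0,"wx":0,"wy":0,"wz":-0.053,"jaw":1},{"tx":0,"ty":0,"tz":0,"wx":0,"wy":0,"wz":-0.053,"jaw":1},{"tx":0,"ty":0,"tz":0,"wx":0,"wy":0,"wz":-0.053,"jaw":1}]'
python3 -m handwheel '[{"tx":0,"ty":0,"tz":0,"wx":0,"wy":0,"wz":-0.053,"jaw":1},{"tx":0,"ty":0,"tz":0,"wx":0,"wy":0,"wz":-0.053,"jaw":1},{"tx":0,"ty":0,"tz":0,"wx":0,"wy":0,"wz":-0.053,"jaw":1},{"tx":0,"ty":0,"tz":0,"wx":0,"wy":0,"wz":-0.053,"jaw":1},{"tx":0,"ty":0,"tz":0,"wx":0,"wy":0,"wz":0,"jaw":1}]'
python3 -c "
from h import *
plan(.626,.289,.14,91,1);s=manip.read_state();print(s['qpos'])"
```

```text
time_s: 9.77
position: [0.6311, 0.0946, 0.1443]
tool_rot: [[0.851, 0.526, 0.008], [0.526, -0.851, 0.004], [0.009, 0.001, -1.0]]
wrist_force: [0.3, 0.1, 0.6]
gripper_width: 0.999
gripper_force: 0.0
time_s: 10.18
position: [0.6311, 0.0943, 0.1442]
tool_rot: [[0.469, 0.883, 0.008], [0.883, -0.469, 0.004], [0.007, 0.005, -1.0]]
wrist_force: [-0.7, -0.0, -0.4]
gripper_width: 0.997
gripper_force: 0.0
time_s: 10.6
position: [0.6312, 0.0943, 0.1442]
tool_rot: [[0.067, 0.998, 0.008], [0.998, -0.067, 0.004], [0.005, 0.008, -1.0]]
wrist_force: [0.0, 0.2, -0.2]
gripper_width: 0.998
gripper_force: 0.0
t/row [ 0.6464 -0.061   0.0166] tot mm [193.9 -18.3   5. ] w total [ 0.0041 -0.0021 -0.0424] t 10.6
[  8.41380588  28.09157853  -0.7499682   60.65551222   0.16077476
 102.275025  ]
```

```bash
python3 -m handwheel '[{"tx":0,"ty":0,"tz":0,"wx":0.004,"wy":-0.002,"wz":-0.042,"jaw":1},{"tx":0.06,"ty":0,"tz":0,"wx":0,"wy":0,"wz":0,"jaw":1},{"tx":0.1,"ty":0,"tz":0,"wx":0,"wy":0,"wz":0,"jaw":1},{"tx":0.1,"ty":0,"tz":0,"wx":0,"wy":0,"wz":0,"jaw":1},{"tx":0.1,"ty":0,"tz":0,"wx":0,"wy":0,"wz":0,"jaw":1}]'
python3 -m handwheel '[{"tx":0.1,"ty":0,"tz":0,"wx":0,"wy":0,"wz":0,"jaw":1},{"tx":0.1,"ty":0,"tz":0,"wx":0,"wy":0,"wz":0,"jaw":1},{"tx":0.08,"ty":0,"tz":0,"wx":0,"wy":0,"wz":0,"jaw":1},{"tx":0,"ty":0,"tz":0,"wx":0,"wy":0,"wz":0,"jaw":1},{"tx":0,"ty":0,"tz":0,"wx":0,"wy":0,"wz":0,"jaw":1}]'
python3 - <<'E'
from h import *
plan(.626,.289,.14,91,1);s=manip.read_state();print(s['qpos'])
cv2.imwrite("pics/w5.png",manip.snapshot("wrist"))
E
```

```text
time_s: 11.02
position: [0.6297, 0.2029, 0.1444]
tool_rot: [[-0.011, 1.0, 0.0], [1.0, 0.011, 0.0], [0.0, 0.0, -1.0]]
wrist_force: [1.1, 0.4, -0.6]
gripper_width: 1.0
gripper_force: 0.0
time_s: 11.43
position: [0.6282, 0.2874, 0.144]
tool_rot: [[-0.015, 1.0, 0.0], [1.0, 0.015, -0.0], [-0.0, 0.0, -1.0]]
wrist_force: [-0.1, -1.1, -0.6]
gripper_width: 0.997
gripper_force: 0.0
t/row [ 0.0054 -0.0071  0.0133] tot mm [ 1.6 -2.1  4. ] w total [ 0.0001  0.0001 -0.0012] t 11.4333
[ 2.45929169e+01  3.36748998e+01  9.16667379e+00  6.54836141e+01
 -1.34018006e-02  1.13735936e+02]
```

View pics/w5.png

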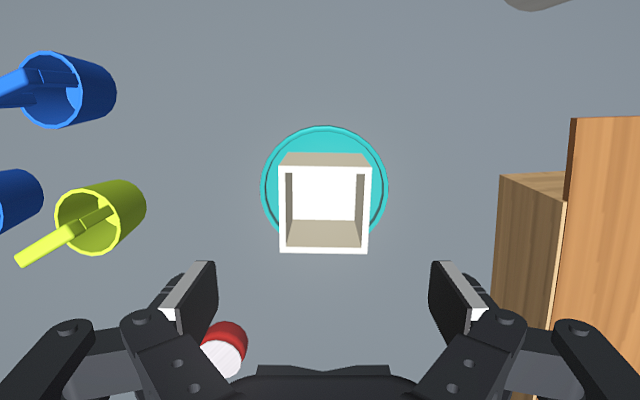

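The square pot's rim corners are at (278,166), (372,166), (368,253) and (279,253), sitting in the round saucer. I'll check the offset.

```bash
python3 - <<'E'
from h import *
np.set_printoptions(precision=4,suppress=True)
i=manip.camera_info("wrist")
Q=[at(i,p,.066)[:2] for p in [(278,166),(372,166),(368,253),(279,253)]];print(Q,np.mean(Q,0))
print("saucer",np.mean([at(i,p,.012)[:2] for p in[(261,188),(388,188)]],0))
E
python3 -m handwheel '[{"tx":0.005,"ty":-0.005,"tz":0.05,"wx":0,"wy":0,"wz":0,"jaw":1},{"tx":0,"ty":0,"tz":0.08,"wx":0,"wy":0,"wz":0,"jaw":1},{"tx":0,"ty":0,"tz":0.05,"wx":0,"wy":0,"wz":0,"jaw":1},{"tx":0,"ty":0,"tz":0,"wx":0,"wy":0,"wz":0,"jaw":1},{"tx":0,"ty":0,"tz":0,"wx":0,"wy":0,"wz":0,"jaw":1}]'
```

```text
[array([0.5993, 0.3165]), array([0.6581, 0.3173]), array([0.6584, 0.2583]), array([0.5987, 0.2575])] [0.6286 0.2874]
saucer [0.629  0.2898]
time_s: 11.9
position: [0.6264, 0.2855, 0.0896]
tool_rot: [[-0.012, 1.0, -0.002], [1.0, 0.012, -0.001], [-0.001, -0.002, -1.0]]
wrist_force: [-1.4, 0.5, -0.1]
gripper_width: 0.999
gripper_force: 0.0
```

```bash
python3 -m handwheel '[{"tx":0.006,"ty":0.006,"tz":0.06,"wx":0,"wy":0,"wz":0,"jaw":1},{"tx":0,"ty":0,"tz":0.06,"wx":0,"wy":0,"wz":0,"jaw":1},{"tx":0,"ty":0,"tz":0.06,"wx":0,"wy":0,"wz":0,"jaw":1},{"tx":0,"ty":0,"tz":0.01,"wx":0,"wy":0,"wz":0,"jaw":1},{"tx":0,"ty":0,"tz":0,"wx":0,"wy":0,"wz":0,"jaw":1}]' 50
python3 -m handwheel '[{"tx":0,"ty":0,"tz":0,"wx":0,"wy":0,"wz":0,"jaw":1},{"tx":0,"ty":0,"tz":0,"wx":0,"wy":0,"wz":0,"jaw":0.1},{"tx":0,"ty":0,"tz":0,"wx":0,"wy":0,"wz":0,"jaw":0.1},{"tx":0,"ty":0,"tz":0,"wx":0,"wy":0,"wz":0,"jaw":0.1},{"tx":0,"ty":0,"tz":0,"wx":0,"wy":0,"wz":0,"jaw":0.1}]'
python3 -m handwheel '[{"tx":0,"ty":0,"tz":0,"wx":0,"wy":0,"wz":0,"jaw":0.1},{"tx":0,"ty":0,"tz":0,"wx":0,"wy":0,"wz":0,"jaw":0.1},{"tx":0,"ty":0,"tz":0,"wx":0,"wy":0,"wz":0,"jaw":0.1},{"tx":0,"ty":0,"tz":0,"wx":0,"wy":0,"wz":0,"jaw":0.1}]'
```

```text
time_s: 12.32
position: [0.6288, 0.2882, 0.0333]
tool_rot: [[-0.013, 1.0, -0.001], [1.0, 0.013, -0.0], [-0.0, -0.001, -1.0]]
wrist_force: [-0.2, -0.3, 1.1]
gripper_width: 0.997
gripper_force: 0.0
time_s: 12.73
position: [0.63, 0.2894, 0.0352]
tool_rot: [[-0.014, 1.0, 0.003], [1.0, 0.014, 0.001], [0.001, 0.003, -1.0]]
wrist_force: [-0.1, -0.8, 5.0]
gripper_width: 0.67
gripper_force: 56.0
time_s: 13.07
position: [0.63, 0.2894, 0.0352]
tool_rot: [[-0.014, 1.0, 0.003], [1.0, 0.014, 0.001], [0.001, 0.003, -1.0]]
wrist_force: [-0.2, -0.5, 5.4]
gripper_width: 0.673
gripper_force: 56.0
```

```bash
python3 -m handwheel '[{"tx":0,"ty":0,"tz":-0.03,"wx":0,"wy":0,"wz":0,"jaw":0.1},{"tx":0,"ty":0,"tz":-0.05,"wx":0,"wy":0,"wz":0,"jaw":0.1},{"tx":0,"ty":0,"tz":-0.07,"wx":0,"wy":0,"wz":0,"jaw":0.1},{"tx":0,"ty":0,"tz":-0.08,"wx":0,"wy":0,"wz":0,"jaw":0.1},{"tx":0,"ty":0,"tz":-0.07,"wx":0,"wy":0,"wz":0,"jaw":0.1}]'
python3 -m handwheel '[{"tx":0,"ty":0,"tz":-0.01,"wx":0,"wy":0,"wz":0,"jaw":0.1},{"tx":-0.05,"ty":0,"tz":0,"wx":0,"wy":0,"wz":0,"jaw":0.1},{"tx":-0.09,"ty":0,"tz":0,"wx":0,"wy":0,"wz":0,"jaw":0.1},{"tx":-0.1,"ty":0,"tz":0,"wx":0,"wy":0,"wz":0,"jaw":0.1},{"tx":-0.1,"ty":-0.02,"tz":0,"wx":0,"wy":0,"wz":0,"jaw":0.1}]'
python3 -m handwheel '[{"tx":-0.1,"ty":-0.02,"tz":0,"wx":0,"wy":0,"wz":0,"jaw":0.1},{"tx":-0.1,"ty":-0.02,"tz":0,"wx":0,"wy":0,"wz":0,"jaw":0.1},{"tx":-0.1,"ty":-0.02,"tz":0,"wx":0,"wy":0,"wz":0,"jaw":0.1},{"tx":-0.1,"ty":0,"tz":0,"wx":0,"wy":0,"wz":0,"jaw":0.1},{"tx":-0.1,"ty":0,"tz":0,"wx":0,"wy":0,"wz":0,"jaw":0.1}]'
python3 -m handwheel '[{"tx":-0.1,"ty":0,"tz":0,"wx":0,"wy":0,"wz":0,"jaw":0.1},{"tx":0,"ty":0,"tz":0,"wx":0,"wy":0,"wz":-0.04,"jaw":0.1},{"tx":0,"ty":0,"tz":0,"wx":0,"wy":0,"wz":-0.04,"jaw":0.1},{"tx":0,"ty":0,"tz":0,"wx":0,"wy":0,"wz":-0.03,"jaw":0.1},{"tx":0,"ty":0,"tz":0,"wx":0,"wy":0,"wz":0,"jaw":0.1}]'
python3 - <<'E'
from h import *
plan(.6055,-.0115,.12,103.5,1)
E
```

```text
time_s: 13.48
position: [0.6285, 0.2887, 0.1242]
tool_rot: [[-0.014, 1.0, -0.001], [1.0, 0.014, -0.0], [-0.0, -0.001, -1.0]]
wrist_force: [0.4, -0.2, -2.0]
gripper_width: 0.67
gripper_force: 55.0
time_s: 13.9
position: [0.624, 0.1853, 0.1243]
tool_rot: [[-0.015, 1.0, -0.001], [1.0, 0.015, -0.001], [-0.001, -0.001, -1.0]]
wrist_force: [1.5, -0.5, -2.0]
gripper_width: 0.672
gripper_force: 55.1
time_s: 14.32
position: [0.6063, 0.0346, 0.1245]
tool_rot: [[-0.014, 1.0, -0.003], [1.0, 0.014, -0.0], [-0.0, -0.003, -1.0]]
wrist_force: [1.2, -0.5, -2.5]
gripper_width: 0.667
gripper_force: 55.0
time_s: 14.73
position: [0.6073, 0.0056, 0.1245]
tool_rot: [[-0.232, 0.973, -0.003], [0.973, 0.232, -0.0], [0.0, -0.003, -1.0]]
wrist_force: [0.2, 0.3, -2.4]
gripper_width: 0.669
gripper_force: 55.0
t/row [-0.0539 -0.0191  0.015 ] tot mm [-16.2  -5.7   4.5] w total [-0.0015 -0.0002 -0.0009] t 14.7333
```

```bash
python3 -m handwheel '[{"tx":-0.054,"ty":-0.019,"tz":0,"wx":0,"wy":0,"wz":0,"jaw":0.1},{"tx":0,"ty":0,"tz":0.05,"wx":0,"wy":0,"wz":0,"jaw":0.1},{"tx":0,"ty":0,"tz":0.07,"wx":0,"wy":0,"wz":0,"jaw":0.1},{"tx":0,"ty":0,"tz":0.07,"wx":0,"wy":0,"wz":0,"jaw":0.1},{"tx":0,"ty":0,"tz":0.03,"wx":0,"wy":0,"wz":0,"jaw":0.1}]'
python3 -m handwheel '[{"tx":0,"ty":0,"tz":0,"wx":0,"wy":0,"wz":0,"jaw":0.1},{"tx":0,"ty":0,"tz":0,"wx":0,"wy":0,"wz":0,"jaw":0.1},{"tx":0,"ty":0,"tz":0,"wx":0,"wy":0,"wz":0,"jaw":0.1}]'
python3 - <<'E'
from h import *
plan(.6055,-.0115,.0352,103.5,1)
E
```

```text
time_s: 15.15
position: [0.6042, -0.0107, 0.0567]
tool_rot: [[-0.23, 0.973, -0.006], [0.973, 0.23, -0.0], [0.001, -0.006, -1.0]]
wrist_force: [-0.2, -0.1, -3.1]
gripper_width: 0.669
gripper_force: 54.9
time_s: 15.4
position: [0.6079, -0.0104, 0.0611]
tool_rot: [[-0.232, 0.973, 0.002], [0.973, 0.232, 0.0], [-0.0, 0.002, -1.0]]
wrist_force: [0.3, -0.5, -2.8]
gripper_width: 0.67
gripper_force: 54.9
t/row [-0.0015 -0.0088  0.0863] tot mm [-0.5 -2.7 25.9] w total [ 0.0008  0.0002 -0.0009] t 15.4
```

```bash
python3 -m handwheel '[{"tx":-0.002,"ty":-0.008,"tz":0.03,"wx":0,"wy":0,"wz":0,"jaw":0.1},{"tx":0,"ty":0,"tz":0.03,"wx":0,"wy":0,"wz":0,"jaw":0.1},{"tx":0,"ty":0,"tz":0.015,"wx":0,"wy":0,"wz":0,"jaw":0.1},{"tx":0,"ty":0,"tz":0,"wx":0,"wy":0,"wz":0,"jaw":0.1},{"tx":0,"ty":0,"tz":0,"wx":0,"wy":0,"wz":0,"jaw":0.1}]'
python3 -m handwheel '[{"tx":0,"ty":0,"tz":0.006,"wx":0,"wy":0,"wz":0,"jaw":0.1},{"tx":0,"ty":0,"tz":0,"wx":0,"wy":0,"wz":0,"jaw":0.1},{"tx":0,"ty":0,"tz":0,"wx":0,"wy":0,"wz":0,"jaw":0.1}]'
python3 -m handwheel '[{"tx":0,"ty":0,"tz":0.003,"wx":0,"wy":0,"wz":0,"jaw":0.1},{"tx":0,"ty":0,"tz":0,"wx":0,"wy":0,"wz":0,"jaw":0.1},{"tx":0,"ty":0,"tz":0,"wx":0,"wy":0,"wz":0,"jaw":0.1}]'
```

```text
time_s: 15.82
position: [0.6045, -0.0116, 0.0373]
tool_rot: [[-0.232, 0.973, -0.001], [0.973, 0.232, 0.0], [0.0, -0.001, -1.0]]
wrist_force: [-0.1, 0.3, -3.6]
gripper_width: 0.668
gripper_force: 54.9
time_s: 16.07
position: [0.6052, -0.0116, 0.0362]
tool_rot: [[-0.232, 0.973, 0.001], [0.973, 0.232, 0.0], [-0.0, 0.001, -1.0]]
wrist_force: [0.3, 0.5, -2.8]
gripper_width: 0.672
gripper_force: 54.9
time_s: 16.32
position: [0.6053, -0.0116, 0.0353]
tool_rot: [[-0.232, 0.973, 0.001], [0.973, 0.232, 0.0], [-0.0, 0.001, -1.0]]
wrist_force: [0.4, 0.5, -1.8]
gripper_width: 0.668
gripper_force: 55.1
```

```bash
python3 -m handwheel '[{"tx":0,"ty":0,"tz":0.003,"wx":0,"wy":0,"wz":0,"jaw":0.1},{"tx":0,"ty":0,"tz":0,"wx":0,"wy":0,"wz":0,"jaw":0.1},{"tx":0,"ty":0,"tz":0,"wx":0,"wy":0,"wz":0,"jaw":0.1}]'
```

```text
time_s: 16.57
position: [0.6053, -0.0117, 0.0352]
tool_rot: [[-0.232, 0.973, 0.001], [0.973, 0.232, 0.0], [-0.0, 0.001, -1.0]]
wrist_force: [-2.6, -0.4, 5.7]
gripper_width: 0.673
gripper_force: 55.8
```

Floor contact at the right height. Release, lift and look.

```bash
python3 -m handwheel '[{"tx":0,"ty":0,"tz":0,"wx":0,"wy":0,"wz":0,"jaw":0.5},{"tx":0,"ty":0,"tz":0,"wx":0,"wy":0,"wz":0,"jaw":0.7},{"tx":0,"ty":0,"tz":0,"wx":0,"wy":0,"wz":0,"jaw":1},{"tx":0,"ty":0,"tz":0,"wx":0,"wy":0,"wz":0,"jaw":1},{"tx":0,"ty":0,"tz":-0.03,"wx":0,"wy":0,"wz":0,"jaw":1}]'
python3 -m handwheel '[{"tx":0,"ty":0,"tz":-0.08,"wx":0,"wy":0,"wz":0,"jaw":1},{"tx":0,"ty":0,"tz":-0.1,"wx":0,"wy":0,"wz":0,"jaw":1},{"tx":0,"ty":0,"tz":-0.1,"wx":0,"wy":0,"wz":0,"jaw":1},{"tx":0,"ty":0,"tz":-0.06,"wx":0,"wy":0,"wz":0,"jaw":1},{"tx":0,"ty":0,"tz":0,"wx":0,"wy":0,"wz":0,"jaw":1}]'
python3 -m handwheel '[{"tx":0,"ty":0,"tz":0,"wx":0,"wy":0,"wz":0,"jaw":1},{"tx":0,"ty":0,"tz":0,"wx":0,"wy":0,"wz":0,"jaw":1},{"tx":0,"ty":0,"tz":0,"wx":0,"wy":0,"wz":0,"jaw":1}]'
python3 - <<'E'
from h import *
plan(.627,-.262,.14,103.5,9)
import pickle;pickle.dump(manip.camera_info("wrist"),open("w6.pkl","wb"))
cv2.imwrite("pics/w6.png",manip.snapshot("wrist"))
E
```

```text
time_s: 16.98
position: [0.6036, -0.0116, 0.0417]
tool_rot: [[-0.232, 0.973, -0.003], [0.973, 0.232, 0.0], [0.001, -0.003, -1.0]]
wrist_force: [-0.5, 0.2, -0.1]
gripper_width: 1.0
gripper_force: 0.0
time_s: 17.4
position: [0.6084, -0.0117, 0.1509]
tool_rot: [[-0.232, 0.973, 0.01], [0.973, 0.232, -0.0], [-0.002, 0.01, -1.0]]
wrist_force: [0.7, 0.3, 0.5]
gripper_width: 0.999
gripper_force: 0.0
time_s: 17.65
position: [0.6039, -0.0116, 0.1438]
tool_rot: [[-0.232, 0.973, -0.002], [0.973, 0.232, 0.0], [0.001, -0.002, -1.0]]
wrist_force: [0.5, 0.1, -1.0]
gripper_width: 1.003
gripper_force: 0.0
t/row [-0.0922 -0.0132  0.0014] tot mm [-248.9  -35.6    3.8] w total [-0.0011 -0.0003 -0.0007] t 17.65
```

View pics/w6.png

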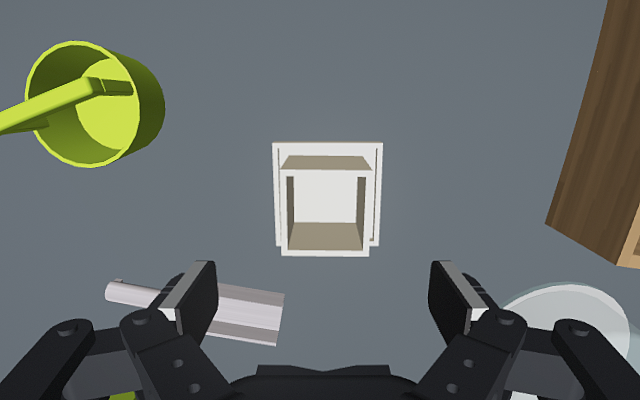

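The square pot is seated square inside its saucer, rim corners (281,170), (372,170), (369,256), (282,256). Next I'll fetch the round pot.

```bash
python3 - <<'E'
from h import *
import pickle;i=pickle.load(open("w6.pkl","rb"))
np.set_printoptions(precision=4,suppress=True)
Q=np.array([at(i,p,.066)[:2] for p in [(281,170),(372,170),(369,256),(282,256)]]);print(Q.mean(0),np.degrees(np.arctan2(*(Q[1]-Q[0])[::-1])),np.linalg.norm(np.roll(Q,1,0)-Q,axis=1))
E
python3 -m handwheel '[{"tx":-0.05,"ty":-0.006,"tz":0,"wx":0,"wy":0,"wz":0,"jaw":1},{"tx":-0.1,"ty":-0.014,"tz":0,"wx":0,"wy":0,"wz":0,"jaw":1},{"tx":-0.1,"ty":-0.014,"tz":0,"wx":0,"wy":0,"wz":0,"jaw":1},{"tx":-0.1,"ty":-0.014,"tz":0,"wx":0,"wy":0,"wz":0,"jaw":1},{"tx":-0.1,"ty":-0.014,"tz":0,"wx":0,"wy":0,"wz":0,"jaw":1}]'
python3 -m handwheel '[{"tx":-0.1,"ty":-0.014,"tz":0,"wx":0,"wy":0,"wz":0,"jaw":1},{"tx":-0.1,"ty":-0.014,"tz":0,"wx":0,"wy":0,"wz":0,"jaw":1},{"tx":-0.1,"ty":-0.014,"tz":0,"wx":0,"wy":0,"wz":0,"jaw":1},{"tx":-0.08,"ty":-0.014,"tz":0,"wx":0,"wy":0,"wz":0,"jaw":1},{"tx":0,"ty":0,"tz":0,"wx":0,"wy":0,"wz":0,"jaw":1}]'
python3 -m handwheel '[{"tx":0,"ty":0,"tz":0.06,"wx":0,"wy":0,"wz":0,"jaw":1},{"tx":0,"ty":0,"tz":0.08,"wx":0,"wy":0,"wz":0,"jaw":1},{"tx":0,"ty":0,"tz":0,"wx":0,"wy":0,"wz":0,"jaw":1},{"tx":0,"ty":0,"tz":0,"wx":0,"wy":0,"wz":0,"jaw":1},{"tx":0,"ty":0,"tz":0,"wx":0,"wy":0,"wz":0,"jaw":1}]'
python3 -c "
from h import *
plan(.6285,-.263,.034,103.5,1)"
```

```text
[ 0.6055 -0.012 ] 13.43251551551861 [0.0586 0.0571 0.0585 0.0585]
time_s: 18.12
position: [0.6176, -0.1492, 0.1442]
tool_rot: [[-0.232, 0.973, -0.001], [0.973, 0.232, 0.0], [0.0, -0.001, -1.0]]
wrist_force: [0.1, 0.2, 0.2]
gripper_width: 0.999
gripper_force: 0.0
time_s: 18.53
position: [0.6277, -0.268, 0.1437]
tool_rot: [[-0.227, 0.974, -0.001], [0.974, 0.227, -0.002], [-0.002, -0.001, -1.0]]
wrist_force: [0.6, 0.4, -0.2]
gripper_width: 0.999
gripper_force: 0.0
time_s: 18.95
position: [0.6282, -0.262, 0.1034]
tool_rot: [[-0.232, 0.973, -0.0], [0.973, 0.232, 0.0], [0.0, -0.0, -1.0]]
wrist_force: [0.1, -0.2, -0.3]
gripper_width: 0.998
gripper_force: 0.0
t/row [-3.400e-03  1.000e-04  2.314e-01] tot mm [-1.   0.  69.4] w total [-0.     -0.0001 -0.0007] t 18.95
```

```bash
python3 -m handwheel '[{"tx":-0.003,"ty":0,"tz":0.06,"wx":0,"wy":0,"wz":0,"jaw":1},{"tx":0,"ty":0,"tz":0.08,"wx":0,"wy":0,"wz":0,"jaw":1},{"tx":0,"ty":0,"tz":0.07,"wx":0,"wy":0,"wz":0,"jaw":1},{"tx":0,"ty":0,"tz":0.02,"wx":0,"wy":0,"wz":0,"jaw":1},{"tx":0,"ty":0,"tz":0,"wx":0,"wy":0,"wz":0,"jaw":1}]'
python3 -m handwheel '[{"tx":0,"ty":0,"tz":0,"wx":0,"wy":0,"wz":0,"jaw":1},{"tx":0,"ty":0,"tz":0,"wx":0,"wy":0,"wz":0,"jaw":0.3},{"tx":0,"ty":0,"tz":0,"wx":0,"wy":0,"wz":0,"jaw":0.3},{"tx":0,"ty":0,"tz":0,"wx":0,"wy":0,"wz":0,"jaw":0.3},{"tx":0,"ty":0,"tz":0,"wx":0,"wy":0,"wz":0,"jaw":0.3}]'
python3 -m handwheel '[{"tx":0,"ty":0,"tz":0,"wx":0,"wy":0,"wz":0,"jaw":0.3},{"tx":0,"ty":0,"tz":0,"wx":0,"wy":0,"wz":0,"jaw":0.3},{"tx":0,"ty":0,"tz":0,"wx":0,"wy":0,"wz":0,"jaw":0.3}]'
```

```text
time_s: 19.37
position: [0.6277, -0.2623, 0.0334]
tool_rot: [[-0.232, 0.973, -0.002], [0.973, 0.232, 0.001], [0.001, -0.002, -1.0]]
wrist_force: [0.6, 0.1, 0.0]
gripper_width: 0.999
gripper_force: 0.0
time_s: 19.78
position: [0.6303, -0.2636, 0.0369]
tool_rot: [[-0.232, 0.973, 0.004], [0.973, 0.232, -0.002], [-0.003, 0.004, -1.0]]
wrist_force: [-0.1, 0.3, 6.3]
gripper_width: 0.757
gripper_force: 56.1
time_s: 20.03
position: [0.6303, -0.2636, 0.0369]
tool_rot: [[-0.232, 0.973, 0.004], [0.973, 0.232, -0.002], [-0.003, 0.004, -1.0]]
wrist_force: [-0.6, 0.6, 6.0]
gripper_width: 0.755
gripper_force: 56.1
```

```bash
python3 -m handwheel '[{"tx":0,"ty":0,"tz":-0.03,"wx":0,"wy":0,"wz":0,"jaw":0.3},{"tx":0,"ty":0,"tz":-0.05,"wx":0,"wy":0,"wz":0,"jaw":0.3},{"tx":0,"ty":0,"tz":-0.07,"wx":0,"wy":0,"wz":0,"jaw":0.3},{"tx":0,"ty":0,"tz":-0.08,"wx":0,"wy":0,"wz":0,"jaw":0.3},{"tx":0,"ty":0,"tz":-0.08,"wx":0,"wy":0,"wz":0,"jaw":0.3}]'
python3 -m handwheel '[{"tx":0.03,"ty":0.006,"tz":-0.02,"wx":0,"wy":0,"wz":0,"jaw":0.3},{"tx":0.06,"ty":0.014,"tz":0,"wx":0,"wy":0,"wz":0,"jaw":0.3},{"tx":0.1,"ty":0.024,"tz":0,"wx":0,"wy":0,"wz":0,"jaw":0.3},{"tx":0.1,"ty":0.024,"tz":0,"wx":0,"wy":0,"wz":0,"jaw":0.3},{"tx":0.1,"ty":0.024,"tz":0,"wx":0,"wy":0,"wz":0,"jaw":0.3}]'
python3 -m handwheel '[{"tx":0.1,"ty":0.024,"tz":0,"wx":0,"wy":0,"wz":0,"jaw":0.3},{"tx":0.1,"ty":0.024,"tz":0,"wx":0,"wy":0,"wz":0,"jaw":0.3},{"tx":0.1,"ty":0.024,"tz":0,"wx":0,"wy":0,"wz":0,"jaw":0.3},{"tx":0.1,"ty":0.024,"tz":0,"wx":0,"wy":0,"wz":0,"jaw":0.3},{"tx":0.1,"ty":0.024,"tz":0,"wx":0,"wy":0,"wz":0,"jaw":0.3}]'
python3 -m handwheel '[{"tx":0.1,"ty":0.024,"tz":0,"wx":0,"wy":0,"wz":0,"jaw":0.3},{"tx":0.1,"ty":0.024,"tz":0,"wx":0,"wy":0,"wz":0,"jaw":0.3},{"tx":0.1,"ty":0.024,"tz":0,"wx":0,"wy":0,"wz":0,"jaw":0.3},{"tx":0.1,"ty":0.024,"tz":0,"wx":0,"wy":0,"wz":0,"jaw":0.3},{"tx":0.1,"ty":0.024,"tz":0,"wx":0,"wy":0,"wz":0,"jaw":0.3}]'
python3 -m handwheel '[{"tx":0.1,"ty":0.024,"tz":0,"wx":0,"wy":0,"wz":0,"jaw":0.3},{"tx":0.1,"ty":0.024,"tz":0,"wx":0,"wy":0,"wz":0,"jaw":0.3},{"tx":0.05,"ty":0.012,"tz":0,"wx":0,"wy":0,"wz":0,"jaw":0.3},{"tx":0,"ty":0,"tz":0,"wx":0,"wy":0,"wz":0,"jaw":0.3},{"tx":0,"ty":0,"tz":0,"wx":0,"wy":0,"wz":0,"jaw":0.3}]'
python3 -c "
from h import *
plan(.628,.2895,.1,103.5,1)"
```

```text
time_s: 20.45
position: [0.6279, -0.2627, 0.1282]
tool_rot: [[-0.232, 0.973, -0.001], [0.973, 0.232, 0.001], [0.001, -0.001, -1.0]]
wrist_force: [0.3, 0.9, -1.9]
gripper_width: 0.753
gripper_force: 55.9
time_s: 20.87
position: [0.6274, -0.141, 0.1326]
tool_rot: [[-0.231, 0.973, -0.001], [0.973, 0.231, 0.001], [0.001, -0.0, -1.0]]
wrist_force: [-0.9, -0.3, -1.5]
gripper_width: 0.757
gripper_force: 55.9
time_s: 21.28
position: [0.6273, 0.0137, 0.1326]
tool_rot: [[-0.232, 0.973, -0.001], [0.973, 0.232, 0.0], [0.001, -0.001, -1.0]]
wrist_force: [0.3, -0.1, -1.8]
gripper_width: 0.759
gripper_force: 55.9
time_s: 21.7
position: [0.6274, 0.1678, 0.1326]
tool_rot: [[-0.232, 0.973, -0.001], [0.973, 0.232, 0.0], [0.0, -0.001, -1.0]]
wrist_force: [-0.8, -0.3, -0.8]
gripper_width: 0.761
gripper_force: 55.9
time_s: 22.12
position: [0.6279, 0.2437, 0.1325]
tool_rot: [[-0.234, 0.972, -0.001], [0.972, 0.234, -0.001], [-0.001, -0.001, -1.0]]
wrist_force: [-0.6, -0.3, -2.1]
gripper_width: 0.754
gripper_force: 55.8
t/row [0.1486 0.0362 0.1083] tot mm [44.6 10.9 32.5] w total [-0.0005  0.0004  0.0002] t 22.1167
```

```bash
python3 -m handwheel '[{"tx":0.074,"ty":0.018,"tz":0,"wx":0,"wy":0,"wz":0,"jaw":0.3},{"tx":0.074,"ty":0.018,"tz":0.03,"wx":0,"wy":0,"wz":0,"jaw":0.3},{"tx":0,"ty":0,"tz":0.07,"wx":0,"wy":0,"wz":0,"jaw":0.3},{"tx":0,"ty":0,"tz":0.07,"wx":0,"wy":0,"wz":0,"jaw":0.3},{"tx":0,"ty":0,"tz":0.06,"wx":0,"wy":0,"wz":0,"jaw":0.3}]'
python3 -m handwheel '[{"tx":0,"ty":0,"tz":0.03,"wx":0,"wy":0,"wz":0,"jaw":0.3},{"tx":0,"ty":0,"tz":0,"wx":0,"wy":0,"wz":0,"jaw":0.3},{"tx":0,"ty":0,"tz":0,"wx":0,"wy":0,"wz":0,"jaw":0.3},{"tx":0,"ty":0,"tz":0,"wx":0,"wy":0,"wz":0,"jaw":0.3}]'
python3 -c "
from h import *
plan(.628,.2895,.0359,103.5,1)"
```

```text
time_s: 22.53
position: [0.6286, 0.2871, 0.063]
tool_rot: [[-0.231, 0.973, -0.0], [0.973, 0.231, -0.001], [-0.001, -0.001, -1.0]]
wrist_force: [-1.0, 0.2, -2.0]
gripper_width: 0.754
gripper_force: 55.9
time_s: 22.87
position: [0.6301, 0.2883, 0.0566]
tool_rot: [[-0.231, 0.973, 0.002], [0.973, 0.231, 0.001], [0.0, 0.002, -1.0]]
wrist_force: [1.4, 0.8, -2.1]
gripper_width: 0.754
gripper_force: 55.8
t/row [ 0.0054 -0.006   0.069 ] tot mm [ 1.6 -1.8 20.7] w total [ 0.0012 -0.0001 -0.0012] t 22.8667
```

```bash
python3 -m handwheel '[{"tx":0.004,"ty":-0.004,"tz":0.03,"wx":0,"wy":0,"wz":0,"jaw":0.3},{"tx":0,"ty":0,"tz":0.02,"wx":0,"wy":0,"wz":0,"jaw":0.3},{"tx":0,"ty":0,"tz":0.012,"wx":0,"wy":0,"wz":0,"jaw":0.3},{"tx":0,"ty":0,"tz":0,"wx":0,"wy":0,"wz":0,"jaw":0.3},{"tx":0,"ty":0,"tz":0,"wx":0,"wy":0,"wz":0,"jaw":0.3}]'
python3 -m handwheel '[{"tx":0,"ty":0,"tz":0.004,"wx":0,"wy":0,"wz":0,"jaw":0.3},{"tx":0,"ty":0,"tz":0,"wx":0,"wy":0,"wz":0,"jaw":0.3},{"tx":0,"ty":0,"tz":0,"wx":0,"wy":0,"wz":0,"jaw":0.3}]'
python3 -m handwheel '[{"tx":0,"ty":0,"tz":0.003,"wx":0,"wy":0,"wz":0,"jaw":0.3},{"tx":0,"ty":0,"tz":0,"wx":0,"wy":0,"wz":0,"jaw":0.3},{"tx":0,"ty":0,"tz":0,"wx":0,"wy":0,"wz":0,"jaw":0.3}]'
```

```text
time_s: 23.28
position: [0.6274, 0.2895, 0.0365]
tool_rot: [[-0.232, 0.973, 0.0], [0.973, 0.232, -0.0], [-0.0, 0.0, -1.0]]
wrist_force: [-0.8, 0.8, -2.3]
gripper_width: 0.754
gripper_force: 55.9
time_s: 23.53
position: [0.6276, 0.2897, 0.036]
tool_rot: [[-0.232, 0.973, 0.001], [0.973, 0.232, 0.0], [0.0, 0.001, -1.0]]
wrist_force: [-1.8, -1.4, 1.9]
gripper_width: 0.756
gripper_force: 56.1
time_s: 23.78
position: [0.6276, 0.2897, 0.0359]
tool_rot: [[-0.232, 0.973, 0.001], [0.973, 0.232, 0.001], [0.0, 0.001, -1.0]]
wrist_force: [-2.6, -0.8, 6.3]
gripper_width: 0.754
gripper_force: 56.6
```

```bash
python3 -m handwheel '[{"tx":0,"ty":0,"tz":0,"wx":0,"wy":0,"wz":0,"jaw":0.6},{"tx":0,"ty":0,"tz":0,"wx":0,"wy":0,"wz":0,"jaw":0.8},{"tx":0,"ty":0,"tz":0,"wx":0,"wy":0,"wz":0,"jaw":1},{"tx":0,"ty":0,"tz":0,"wx":0,"wy":0,"wz":0,"jaw":1},{"tx":0,"ty":0,"tz":-0.03,"wx":0,"wy":0,"wz":0,"jaw":1}]'
python3 -m handwheel '[{"tx":0,"ty":0,"tz":-0.08,"wx":0,"wy":0,"wz":0,"jaw":1},{"tx":0,"ty":0,"tz":-0.1,"wx":0,"wy":0,"wz":0,"jaw":1},{"tx":0,"ty":0,"tz":-0.1,"wx":0,"wy":0,"wz":0,"jaw":1},{"tx":0,"ty":0,"tz":-0.1,"wx":0,"wy":0,"wz":0,"jaw":1},{"tx":0,"ty":0,"tz":-0.1,"wx":0,"wy":0,"wz":0,"jaw":1}]'
python3 -m handwheel '[{"tx":0,"ty":0,"tz":0,"wx":0,"wy":0,"wz":0,"jaw":1},{"tx":0,"ty":0,"tz":0,"wx":0,"wy":0,"wz":0,"jaw":1},{"tx":0,"ty":0,"tz":0,"wx":0,"wy":0,"wz":0,"jaw":1},{"tx":0,"ty":0,"tz":0,"wx":0,"wy":0,"wz":0,"jaw":1}]'
python3 - <<'E'
from h import *
plan(.4577,.271,.15,34.6,9)
import pickle;pickle.dump(manip.camera_info("wrist"),open("w7.pkl","wb"))
cv2.imwrite("pics/w7.png",manip.snapshot("wrist"))
E
```

```text
time_s: 24.2
position: [0.6262, 0.2888, 0.0416]
tool_rot: [[-0.232, 0.973, -0.003], [0.973, 0.232, -0.002], [-0.001, -0.003, -1.0]]
wrist_force: [-0.2, -0.2, -1.2]
gripper_width: 0.998
gripper_force: 0.0
time_s: 24.62
position: [0.6274, 0.2894, 0.1897]
tool_rot: [[-0.232, 0.973, 0.001], [0.973, 0.232, 0.0], [0.0, 0.001, -1.0]]
wrist_force: [-0.2, 0.8, -0.2]
gripper_width: 0.998
gripper_force: 0.0
time_s: 24.95
position: [0.6266, 0.2891, 0.186]
tool_rot: [[-0.232, 0.973, -0.002], [0.973, 0.232, -0.001], [-0.001, -0.002, -1.0]]
wrist_force: [-0.8, 0.1, 1.0]
gripper_width: 0.997
gripper_force: 0.0
t/row [ 0.008  -0.0624  0.0135] tot mm [  21.6 -168.4   36.4] w total [-0.0009  0.001   0.6005] t 24.95
```

View pics/w7.png

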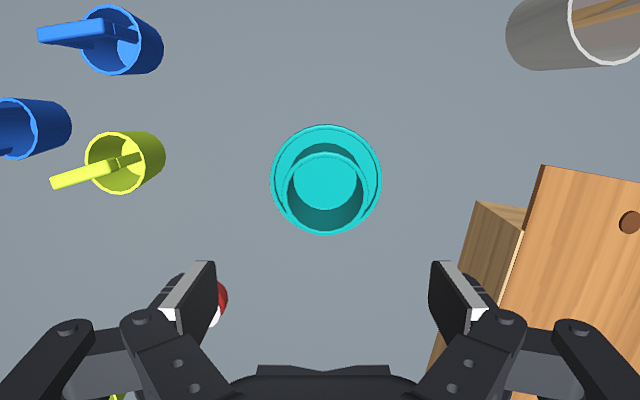

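The round pot sits flat in its saucer, with its rim from (282) to (370) centred at about (326,194). The lime round insert's bar runs from (52,183) to (142,156).

```bash
python3 - <<'E'
from h import *
import pickle;i=pickle.load(open("w7.pkl","rb"))
np.set_printoptions(precision=4,suppress=True)
print("rim",np.mean([at(i,p,.066)[:2] for p in[(282,194),(370,194)]],0),np.mean([at(i,p,.066)[:2] for p in[(326,152),(326,236)]],0))
a,b=[at(i,p,.096)[:2] for p in[(52,183),(142,156)]];print("bar",a,b,(a+b)/2,np.linalg.norm(a-b),np.degrees(np.arctan2(*(a-b)[::-1])))
print("cup rim",np.mean([at(i,p,.05)[:2] for p in[(84,164),(147,160)]],0))
im=cv2.imread("pics/w7.png");hsv=cv2.cvtColor(im,cv2.COLOR_BGR2HSV)
m=cv2.inRange(hsv,(25,90,60),(40,255,255));print(cv2.connectedComponentsWithStats(m)[2])
E
```

```text
rim [0.6279 0.2914] [0.6281 0.2903]
bar [0.4362 0.2621] [0.5    0.2959] [0.4681 0.279 ] 0.07217848042351005 -152.08786422004306
cup rim [0.4565 0.2739]
[[     0      0    640    400 251369]
 [    49    131    117     64   4546]
 [   108    393     18      7     85]]
```

The far bar end is ambiguous because the post merges with it, so I'll hover over the insert and look straight down. I'll turn to yaw −145°, which keeps joint 6 mid-range.

```bash
python3 -m handwheel '[{"tx":0.01,"ty":-0.06,"tz":0,"wx":0,"wy":0,"wz":0,"jaw":1},{"tx":0.012,"ty":-0.1,"tz":0,"wx":0,"wy":0,"wz":0,"jaw":1},{"tx":0.012,"ty":-0.1,"tz":0,"wx":0,"wy":0,"wz":0,"jaw":1},{"tx":0.012,"ty":-0.1,"tz":0,"wx":0,"wy":0,"wz":0,"jaw":1},{"tx":0.012,"ty":-0.1,"tz":0,"wx":0,"wy":0,"wz":0,"jaw":1}]'
python3 -m handwheel '[{"tx":0.012,"ty":-0.1,"tz":0,"wx":0,"wy":0,"wz":0,"jaw":1},{"tx":0,"ty":0,"tz":0,"wx":0,"wy":0,"wz":-0.054,"jaw":0},{"tx":0,"ty":0,"tz":0,"wx":0,"wy":0,"wz":-0.054,"jaw":0},{"tx":0,"ty":0,"tz":0,"wx":0,"wy":0,"wz":-0.054,"jaw":0},{"tx":0,"ty":0,"tz":0,"wx":0,"wy":0,"wz":-0.054,"jaw":0}]'
python3 -m handwheel '[{"tx":0,"ty":0,"tz":0,"wx":0,"wy":0,"wz":-0.054,"jaw":0},{"tx":0,"ty":0,"tz":0,"wx":0,"wy":0,"wz":-0.054,"jaw":0},{"tx":0,"ty":0,"tz":0,"wx":0,"wy":0,"wz":-0.054,"jaw":0},{"tx":0,"ty":0,"tz":0,"wx":0,"wy":0,"wz":-0.054,"jaw":0},{"tx":0,"ty":0,"tz":0,"wx":0,"wy":0,"wz":-0.054,"jaw":0}]'
python3 -m handwheel '[{"tx":0,"ty":0,"tz":0,"wx":0,"wy":0,"wz":-0.054,"jaw":0},{"tx":0,"ty":0,"tz":0,"wx":0,"wy":0,"wz":-0.054,"jaw":0},{"tx":0,"ty":0,"tz":0,"wx":0,"wy":0,"wz":-0.054,"jaw":0},{"tx":0,"ty":0,"tz":0,"wx":0,"wy":0,"wz":-0.054,"jaw":0},{"tx":0,"ty":0,"tz":0,"wx":0,"wy":0,"wz":-0.054,"jaw":0}]'
python3 -m handwheel '[{"tx":0,"ty":0,"tz":0,"wx":0,"wy":0,"wz":-0.054,"jaw":0},{"tx":0,"ty":0,"tz":0,"wx":0,"wy":0,"wz":-0.054,"jaw":0},{"tx":0,"ty":0,"tz":0,"wx":0,"wy":0,"wz":-0.054,"jaw":0},{"tx":0,"ty":0,"tz":0,"wx":0,"wy":0,"wz":-0.054,"jaw":0},{"tx":0,"ty":0,"tz":0,"wx":0,"wy":0,"wz":0,"jaw":0}]'
python3 -c "
from h import *
plan(.4577,.271,.17,-145.4,1);print(manip.read_state()['qpos'])"
```

```text
time_s: 25.42
position: [0.487, 0.2736, 0.1858]
tool_rot: [[-0.232, 0.973, -0.002], [0.973, 0.232, -0.001], [-0.001, -0.003, -1.0]]
wrist_force: [-0.2, -0.2, -0.2]
gripper_width: 1.0
gripper_force: 0.0
time_s: 25.83
position: [0.4581, 0.2705, 0.1863]
tool_rot: [[-0.622, 0.783, -0.002], [0.783, 0.622, -0.001], [0.0, -0.002, -1.0]]
wrist_force: [0.7, -0.9, -0.5]
gripper_width: 0.5
gripper_force: 0.0
time_s: 26.25
position: [0.4583, 0.2704, 0.1861]
tool_rot: [[-0.936, 0.352, -0.002], [0.352, 0.936, -0.001], [0.001, -0.002, -1.0]]
wrist_force: [-0.4, -0.5, 0.5]
gripper_width: 0.501
gripper_force: 0.0
time_s: 26.67
position: [0.4583, 0.2704, 0.186]
tool_rot: [[-0.984, -0.18, -0.002], [-0.18, 0.984, -0.001], [0.002, -0.001, -1.0]]
wrist_force: [0.1, 0.8, -0.3]
gripper_width: 0.504
gripper_force: 0.0
time_s: 27.08
position: [0.4584, 0.2705, 0.1862]
tool_rot: [[-0.82, -0.572, -0.002], [-0.572, 0.82, -0.001], [0.002, 0.0, -1.0]]
wrist_force: [0.2, -0.8, -0.3]
gripper_width: 0.499
gripper_force: 0.0
t/row [0.0008 0.0027 0.0538] tot mm [ 0.2  0.8 16.2] w total [ 0.     -0.0012  0.0026] t 27.0833
[ 3.05470130e+01  1.70271222e+01 -1.18187926e+01  6.12899518e+01
 -6.14229099e-03 -4.34954250e+00]
```

```bash
python3 - <<'E'
from h import *
import pickle;i=manip.camera_info("wrist");pickle.dump(i,open("w8.pkl","wb"))
im=manip.snapshot("wrist");cv2.imwrite("pics/w8.png",im)
cv2.imwrite("pics/w8c.png",cv2.resize(im[80:380,160:480],None,fx=2,fy=2,interpolation=cv2.INTER_CUBIC))
E
```

```text
(no output)
```

View pics/w8c.png

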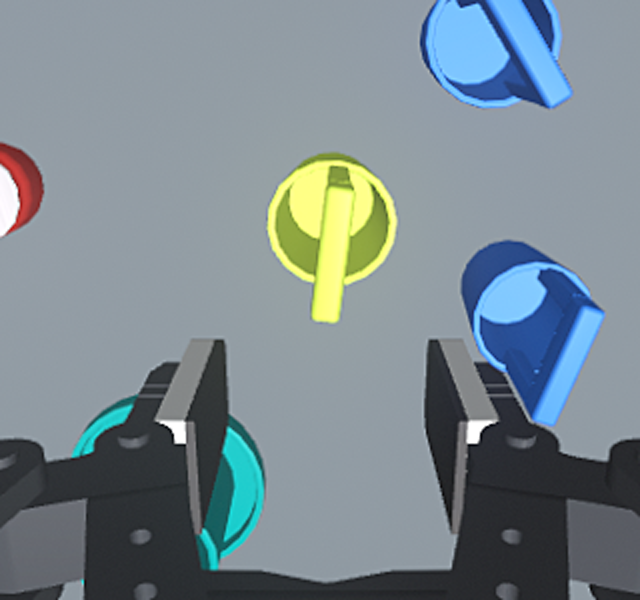

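The lime bar's top face runs from (341,186) to (326,318) in the crop, the cup rim is centred at (332,222), and a blue look-alike's bar is at right (574,366).

```bash
python3 - <<'E'
from h import *
import pickle;i=pickle.load(open("w8.pkl","rb"))
np.set_printoptions(precision=4,suppress=True)
c=lambda x,y:(x/2+160-.25,y/2+80-.25)
a,b=[at(i,c(*p),.096)[:2] for p in[(341,186),(325,318)]];print("bar",(a+b)/2,np.linalg.norm(a-b),np.degrees(np.arctan2(*(b-a)[::-1])))
print("rim",np.mean([at(i,c(*p),.05)[:2] for p in[(268,222),(396,222),(332,158),(332,286)]],0))
print("blue",at(i,c(545,420),.096),at(i,c(600,310),.096))
m,b=(a+b)/2,0
plan(m[0],m[1],.07,34.6-180,1)
E
```

```text
bar [0.4564 0.2728] 0.047097520326162996 28.38771833373172
rim [0.4568 0.2733]
blue [0.4641 0.3739 0.096 ] [0.4195 0.3621 0.096 ]
t/row [0.0004 0.0101 0.3877] tot mm [  0.1   3.  116.3] w total [ 0.     -0.0011  0.0007] t 27.1333
```

Bar at (0.4564,0.2728), yaw ≈28.5°, on the cup's centre to within 1 mm. Descend and pinch.

```bash
python3 -m handwheel '[{"tx":0,"ty":0.01,"tz":0,"wx":0,"wy":0,"wz":0.056,"jaw":-0.3},{"tx":0,"ty":0,"tz":0.05,"wx":0,"wy":0,"wz":0,"jaw":-0.3},{"tx":0,"ty":0,"tz":0.08,"wx":0,"wy":0,"wz":0,"jaw":-0.3},{"tx":0,"ty":0,"tz":0.08,"wx":0,"wy":0,"wz":0,"jaw":-0.3},{"tx":0,"ty":0,"tz":0.08,"wx":0,"wy":0,"wz":0,"jaw":-0.3}]' 25
python3 -m handwheel '[{"tx":0,"ty":0,"tz":0.06,"wx":0,"wy":0,"wz":0,"jaw":-0.3},{"tx":0,"ty":0,"tz":0,"wx":0,"wy":0,"wz":0,"jaw":-0.3},{"tx":0,"ty":0,"tz":0,"wx":0,"wy":0,"wz":0,"jaw":-0.3},{"tx":0,"ty":0,"tz":0,"wx":0,"wy":0,"wz":0,"jaw":-0.3}]'
python3 -c "
from h import *
plan(.4564,.2728,.07,-151.5,1)"
```

```text
time_s: 27.55
position: [0.4573, 0.2733, 0.0993]
tool_rot: [[-0.881, -0.473, 0.0], [-0.473, 0.881, 0.0], [-0.0, -0.0, -1.0]]
wrist_force: [-0.2, 0.1, -0.5]
gripper_width: 0.347
gripper_force: 0.0
time_s: 27.88
position: [0.4581, 0.2737, 0.0832]
tool_rot: [[-0.88, -0.474, 0.001], [-0.474, 0.88, 0.001], [-0.001, -0.0, -1.0]]
wrist_force: [-0.7, 0.0, 0.9]
gripper_width: 0.349
gripper_force: 0.0
t/row [ 0.0064 -0.0001  0.0439] tot mm [ 1.9 -0.  13.2] w total [-0.      0.0006 -0.0016] t 27.8833
```

```bash
python3 -m handwheel '[{"tx":0.006,"ty":0,"tz":0.02,"wx":0,"wy":0,"wz":0,"jaw":-0.3},{"tx":0,"ty":0,"tz":0.02,"wx":0,"wy":0,"wz":0,"jaw":-0.3},{"tx":0,"ty":0,"tz":0,"wx":0,"wy":0,"wz":0,"jaw":-0.3},{"tx":0,"ty":0,"tz":0,"wx":0,"wy":0,"wz":0,"jaw":-0.9},{"tx":0,"ty":0,"tz":0,"wx":0,"wy":0,"wz":0,"jaw":-0.9}]' 25
python3 -m handwheel '[{"tx":0,"ty":0,"tz":0,"wx":0,"wy":0,"wz":0,"jaw":-0.9},{"tx":0,"ty":0,"tz":0,"wx":0,"wy":0,"wz":0,"jaw":-0.9},{"tx":0,"ty":0,"tz":0,"wx":0,"wy":0,"wz":0,"jaw":-0.9}]'
```

```text
time_s: 28.3
position: [0.4562, 0.2726, 0.0708]
tool_rot: [[-0.88, -0.475, 0.001], [-0.475, 0.88, 0.0], [-0.001, -0.0, -1.0]]
wrist_force: [-0.4, 0.5, -0.3]
gripper_width: 0.11
gripper_force: 28.4
time_s: 28.55
position: [0.4561, 0.2726, 0.0706]
tool_rot: [[-0.88, -0.475, 0.001], [-0.475, 0.88, 0.0], [-0.001, -0.0, -1.0]]
wrist_force: [-0.5, -0.6, -1.0]
gripper_width: 0.106
gripper_force: 28.5
```

```bash
python3 -m handwheel '[{"tx":0,"ty":0,"tz":-0.03,"wx":0,"wy":0,"wz":0,"jaw":-0.9},{"tx":0,"ty":0,"tz":-0.06,"wx":0,"wy":0,"wz":0,"jaw":-0.9},{"tx":0,"ty":0,"tz":-0.09,"wx":0,"wy":0,"wz":0,"jaw":-0.9},{"tx":0,"ty":0,"tz":-0.09,"wx":0,"wy":0,"wz":0,"jaw":-0.9},{"tx":0,"ty":0,"tz":-0.06,"wx":0,"wy":0,"wz":0,"jaw":-0.9}]'
python3 -m handwheel '[{"tx":-0.04,"ty":-0.017,"tz":0,"wx":0,"wy":0,"wz":0,"jaw":-0.9},{"tx":-0.08,"ty":-0.033,"tz":0,"wx":0,"wy":0,"wz":0,"jaw":-0.9},{"tx":-0.1,"ty":-0.041,"tz":0,"wx":0,"wy":0,"wz":0,"jaw":-0.9},{"tx":-0.1,"ty":-0.041,"tz":0,"wx":0,"wy":0,"wz":0,"jaw":-0.9},{"tx":-0.1,"ty":-0.041,"tz":0,"wx":0,"wy":0,"wz":0,"jaw":-0.9}]'
python3 -m handwheel '[{"tx":-0.08,"ty":-0.033,"tz":0,"wx":0,"wy":0,"wz":0,"jaw":-0.9},{"tx":-0.03,"ty":-0.013,"tz":0,"wx":0,"wy":0,"wz":0,"jaw":-0.9},{"tx":0,"ty":0,"tz":0,"wx":0,"wy":0,"wz":0,"jaw":-0.9},{"tx":0,"ty":0,"tz":0,"wx":0,"wy":0,"wz":0,"jaw":-0.9},{"tx":0,"ty":0,"tz":0,"wx":0,"wy":0,"wz":0,"jaw":-0.9}]'
python3 -c "
from h import *
plan(.6275,.2905,.09,-151.5,1)"
```

```text
time_s: 28.97
position: [0.4567, 0.2731, 0.1725]
tool_rot: [[-0.88, -0.475, 0.003], [-0.475, 0.88, 0.002], [-0.003, 0.0, -1.0]]
wrist_force: [1.3, 0.8, -0.8]
gripper_width: 0.108
gripper_force: 28.4
time_s: 29.38
position: [0.5927, 0.2869, 0.1706]
tool_rot: [[-0.88, -0.476, 0.001], [-0.476, 0.88, 0.0], [-0.001, -0.0, -1.0]]
wrist_force: [0.2, 1.1, -0.5]
gripper_width: 0.115
gripper_force: 28.4
time_s: 29.8
position: [0.6259, 0.2902, 0.1696]
tool_rot: [[-0.88, -0.476, -0.001], [-0.476, 0.88, -0.0], [0.001, 0.0, -1.0]]
wrist_force: [-0.0, 0.3, -0.3]
gripper_width: 0.108
gripper_force: 28.4
t/row [-0.0055 -0.0016  0.2655] tot mm [-1.6 -0.5 79.6] w total [ 0.0001 -0.0005 -0.0009] t 29.8
```

```bash
python3 -m handwheel '[{"tx":-0.005,"ty":-0.002,"tz":0.03,"wx":0,"wy":0,"wz":0,"jaw":-0.9},{"tx":0,"ty":0,"tz":0.05,"wx":0,"wy":0,"wz":0,"jaw":-0.9},{"tx":0,"ty":0,"tz":0.05,"wx":0,"wy":0,"wz":0,"jaw":-0.9},{"tx":0,"ty":0,"tz":0.03,"wx":0,"wy":0,"wz":0,"jaw":-0.9},{"tx":0,"ty":0,"tz":0,"wx":0,"wy":0,"wz":0,"jaw":-0.9}]'
python3 -m handwheel '[{"tx":0,"ty":0,"tz":0,"wx":0,"wy":0,"wz":0,"jaw":-0.9},{"tx":0,"ty":0,"tz":0,"wx":0,"wy":0,"wz":0,"jaw":-0.9},{"tx":0,"ty":0,"tz":0,"wx":0,"wy":0,"wz":0,"jaw":-0.9}]'
python3 -c "
from h import *
plan(.6275,.2905,.0786,-151.5,1)"
```

```text
time_s: 30.22
position: [0.6261, 0.2898, 0.1188]
tool_rot: [[-0.88, -0.476, -0.005], [-0.476, 0.88, -0.002], [0.005, 0.0, -1.0]]
wrist_force: [-0.8, 0.4, -2.0]
gripper_width: 0.107
gripper_force: 28.4
time_s: 30.47
position: [0.6293, 0.2909, 0.1228]
tool_rot: [[-0.88, -0.475, 0.002], [-0.475, 0.88, 0.001], [-0.002, -0.0, -1.0]]
wrist_force: [-0.2, -0.4, -1.2]
gripper_width: 0.114
gripper_force: 28.4
t/row [0.0062 0.0016 0.1472] tot mm [ 1.9  0.5 44.2] w total [-0.0001  0.0012 -0.001 ] t 30.4667
```

```bash
python3 -m handwheel '[{"tx":0.003,"ty":0,"tz":0.03,"wx":0,"wy":0,"wz":0,"jaw":-0.9},{"tx":0,"ty":0,"tz":0.03,"wx":0,"wy":0,"wz":0,"jaw":-0.9},{"tx":0,"ty":0,"tz":0.03,"wx":0,"wy":0,"wz":0,"jaw":-0.9},{"tx":0,"ty":0,"tz":0.02,"wx":0,"wy":0,"wz":0,"jaw":-0.9},{"tx":0,"ty":0,"tz":0,"wx":0,"wy":0,"wz":0,"jaw":-0.9}]'
python3 -m handwheel '[{"tx":0,"ty":0,"tz":0.01,"wx":0,"wy":0,"wz":0,"jaw":-0.9},{"tx":0,"ty":0,"tz":0,"wx":0,"wy":0,"wz":0,"jaw":-0.9},{"tx":0,"ty":0,"tz":0,"wx":0,"wy":0,"wz":0,"jaw":-0.9},{"tx":0,"ty":0,"tz":0,"wx":0,"wy":0,"wz":0,"jaw":-0.9}]'
```

```text
time_s: 30.88
position: [0.6264, 0.2894, 0.0858]
tool_rot: [[-0.88, -0.475, -0.004], [-0.475, 0.88, -0.002], [0.004, 0.0, -1.0]]
wrist_force: [0.9, 0.1, -1.1]
gripper_width: 0.113
gripper_force: 28.4
time_s: 31.22
position: [0.6282, 0.2903, 0.086]
tool_rot: [[-0.88, -0.475, 0.001], [-0.475, 0.88, 0.0], [-0.001, -0.0, -1.0]]
wrist_force: [0.4, 0.6, -0.7]
gripper_width: 0.114
gripper_force: 28.4
```

Another 7 mm to go, in small steps.

```bash
python3 -m handwheel '[{"tx":0,"ty":0,"tz":0.008,"wx":0,"wy":0,"wz":0,"jaw":-0.9},{"tx":0,"ty":0,"tz":0.008,"wx":0,"wy":0,"wz":0,"jaw":-0.9},{"tx":0,"ty":0,"tz":0.005,"wx":0,"wy":0,"wz":0,"jaw":-0.9},{"tx":0,"ty":0,"tz":0,"wx":0,"wy":0,"wz":0,"jaw":-0.9},{"tx":0,"ty":0,"tz":0,"wx":0,"wy":0,"wz":0,"jaw":-0.9}]'
python3 -m handwheel '[{"tx":0,"ty":0,"tz":0.004,"wx":0,"wy":0,"wz":0,"jaw":-0.9},{"tx":0,"ty":0,"tz":0,"wx":0,"wy":0,"wz":0,"jaw":-0.9},{"tx":0,"ty":0,"tz":0,"wx":0,"wy":0,"wz":0,"jaw":-0.9}]'
python3 -m handwheel '[{"tx":0,"ty":0,"tz":0.003,"wx":0,"wy":0,"wz":0,"jaw":-0.9},{"tx":0,"ty":0,"tz":0,"wx":0,"wy":0,"wz":0,"jaw":-0.9},{"tx":0,"ty":0,"tz":0,"wx":0,"wy":0,"wz":0,"jaw":-0.9}]'
```

```text
time_s: 31.63
position: [0.6279, 0.2901, 0.079]
tool_rot: [[-0.88, -0.475, 0.0], [-0.475, 0.88, 0.0], [-0.0, -0.0, -1.0]]
wrist_force: [-1.0, -0.3, -1.0]
gripper_width: 0.111
gripper_force: 28.4
time_s: 31.88
position: [0.6283, 0.2902, 0.0786]
tool_rot: [[-0.88, -0.475, 0.001], [-0.475, 0.88, 0.0], [-0.001, -0.0, -1.0]]
wrist_force: [-1.1, 0.1, 3.0]
gripper_width: 0.106
gripper_force: 28.8
time_s: 32.13
position: [0.6285, 0.2902, 0.0786]
tool_rot: [[-0.88, -0.475, 0.002], [-0.475, 0.88, 0.001], [-0.002, -0.001, -1.0]]
wrist_force: [-1.6, -1.0, 6.6]
gripper_width: 0.11
gripper_force: 29.5
```

It stands on the pot floor at the expected 78.6 mm. Release, lift, and travel to the square insert.

```bash
python3 -m handwheel '[{"tx":0,"ty":0,"tz":0,"wx":0,"wy":0,"wz":0,"jaw":-0.7},{"tx":0,"ty":0,"tz":0,"wx":0,"wy":0,"wz":0,"jaw":-0.5},{"tx":0,"ty":0,"tz":0,"wx":0,"wy":0,"wz":0,"jaw":-0.4},{"tx":0,"ty":0,"tz":0,"wx":0,"wy":0,"wz":0,"jaw":-0.4},{"tx":0,"ty":0,"tz":-0.02,"wx":0,"wy":0,"wz":0,"jaw":-0.4}]'
python3 -m handwheel '[{"tx":0,"ty":0,"tz":-0.05,"wx":0,"wy":0,"wz":0,"jaw":-0.4},{"tx":0,"ty":0,"tz":-0.08,"wx":0,"wy":0,"wz":0,"jaw":-0.4},{"tx":0,"ty":0,"tz":-0.1,"wx":0,"wy":0,"wz":0,"jaw":-0.4},{"tx":0,"ty":0,"tz":-0.1,"wx":0,"wy":0,"wz":0,"jaw":-0.4},{"tx":0,"ty":0,"tz":-0.05,"wx":0,"wy":0,"wz":0,"jaw":0}]'
python3 - <<'E'
from h import *
plan(.455,-.273,.186,-166,20)
cv2.imwrite("pics/w9.png",manip.snapshot("wrist"))
E
```

```text
time_s: 32.55
position: [0.6268, 0.2897, 0.0816]
tool_rot: [[-0.88, -0.475, -0.002], [-0.475, 0.88, -0.001], [0.003, 0.0, -1.0]]
wrist_force: [-0.5, 0.0, -0.7]
gripper_width: 0.301
gripper_force: 0.0
time_s: 32.97
position: [0.6293, 0.2908, 0.2017]
tool_rot: [[-0.88, -0.475, 0.005], [-0.475, 0.88, 0.002], [-0.006, -0.0, -1.0]]
wrist_force: [0.9, 0.5, 0.9]
gripper_width: 0.422
gripper_force: 0.0
t/row [ 0.0702 -0.0689  0.0022] tot mm [ 421.4 -413.2   13.4] w total [0.0002 0.003  0.1255] t 32.9667
```

View pics/w9.png

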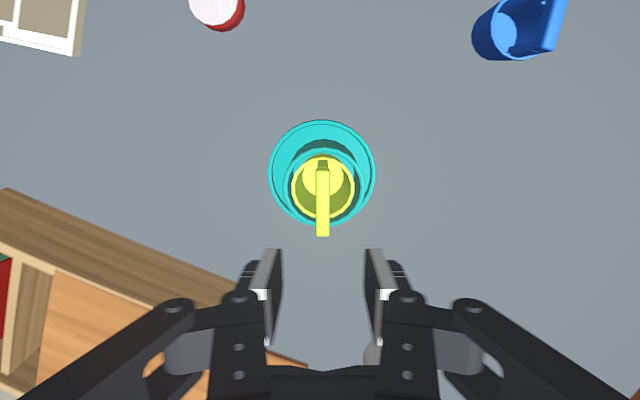

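The round insert stands centred in the round pot (bar at (322,200)). Now to the square insert.

```bash
python3 -m handwheel '[{"tx":0.04,"ty":-0.039,"tz":0,"wx":0,"wy":0,"wz":0,"jaw":0},{"tx":0.075,"ty":-0.0735,"tz":0,"wx":0,"wy":0,"wz":0,"jaw":0},{"tx":0.075,"ty":-0.0735,"tz":0,"wx":0,"wy":0,"wz":0,"jaw":0},{"tx":0.075,"ty":-0.0735,"tz":0,"wx":0,"wy":0,"wz":0,"jaw":0},{"tx":0.075,"ty":-0.0735,"tz":0,"wx":0,"wy":0,"wz":0,"jaw":0}]'
python3 -m handwheel '[{"tx":0.075,"ty":-0.0735,"tz":0,"wx":0,"wy":0,"wz":0,"jaw":0},{"tx":0.075,"ty":-0.0735,"tz":0,"wx":0,"wy":0,"wz":0,"jaw":0},{"tx":0.075,"ty":-0.0735,"tz":0,"wx":0,"wy":0,"wz":0,"jaw":0},{"tx":0.075,"ty":-0.0735,"tz":0,"wx":0,"wy":0,"wz":0,"jaw":0},{"tx":0.075,"ty":-0.0735,"tz":0,"wx":0,"wy":0,"wz":0,"jaw":0}]'
python3 -m handwheel '[{"tx":0.075,"ty":-0.0735,"tz":0,"wx":0,"wy":0,"wz":0,"jaw":0},{"tx":0.075,"ty":-0.0735,"tz":0,"wx":0,"wy":0,"wz":0,"jaw":0},{"tx":0.075,"ty":-0.0735,"tz":0,"wx":0,"wy":0,"wz":0,"jaw":0},{"tx":0.075,"ty":-0.0735,"tz":0,"wx":0,"wy":0,"wz":0,"jaw":0},{"tx":0.075,"ty":-0.0735,"tz":0,"wx":0,"wy":0,"wz":0,"jaw":0}]'
python3 -m handwheel '[{"tx":0.075,"ty":-0.0735,"tz":0,"wx":0,"wy":0,"wz":0,"jaw":0},{"tx":0.075,"ty":-0.0735,"tz":0,"wx":0,"wy":0,"wz":0,"jaw":0},{"tx":0.05,"ty":-0.049,"tz":0,"wx":0,"wy":0,"wz":0,"jaw":0},{"tx":0,"ty":0,"tz":0,"wx":0,"wy":0,"wz":0.06,"jaw":0},{"tx":0,"ty":0,"tz":0,"wx":0,"wy":0,"wz":0.06,"jaw":0}]'
python3 -m handwheel '[{"tx":0,"ty":0,"tz":0,"wx":0,"wy":0,"wz":0.006,"jaw":0},{"tx":0,"ty":0,"tz":0,"wx":0,"wy":0,"wz":0,"jaw":0},{"tx":0,"ty":0,"tz":0,"wx":0,"wy":0,"wz":0,"jaw":0}]'
python3 -c "
from h import *
plan(.455,-.273,.186,-166,1);print(manip.read_state()['qpos'])"
```

```text
time_s: 33.43
position: [0.5847, 0.1526, 0.1967]
tool_rot: [[-0.879, -0.476, -0.0], [-0.476, 0.879, -0.0], [0.0, -0.0, -1.0]]
wrist_force: [0.8, 0.1, -0.6]
gripper_width: 0.501
gripper_force: 0.0
time_s: 33.85
position: [0.5381, 0.002, 0.1968]
tool_rot: [[-0.88, -0.476, 0.0], [-0.476, 0.88, 0.0], [-0.0, 0.0, -1.0]]
wrist_force: [-0.2, 0.4, -0.5]
gripper_width: 0.501
gripper_force: 0.0
time_s: 34.27
position: [0.4916, -0.1485, 0.1969]
tool_rot: [[-0.88, -0.475, 0.0], [-0.475, 0.88, 0.0], [-0.0, 0.0, -1.0]]
wrist_force: [0.3, -0.0, -0.1]
gripper_width: 0.504
gripper_force: 0.0
time_s: 34.68
position: [0.4669, -0.2288, 0.1967]
tool_rot: [[-0.97, -0.244, 0.0], [-0.244, 0.97, 0.0], [-0.0, 0.0, -1.0]]
wrist_force: [0.0, -0.5, -0.4]
gripper_width: 0.501
gripper_force: 0.0
time_s: 34.93
position: [0.4676, -0.2272, 0.1969]
tool_rot: [[-0.97, -0.244, 0.0], [-0.244, 0.97, 0.0], [-0.0, 0.0, -1.0]]
wrist_force: [-0.4, -0.2, 0.7]
gripper_width: 0.499
gripper_force: 0.0
t/row [ 0.0779 -0.1379  0.0363] tot mm [ 23.4 -41.4  10.9] w total [0.0001 0.0001 0.0009] t 34.9333
[-2.59240806e+01  1.53832978e+01 -1.24986101e+01  6.21167532e+01
  1.58154034e-02 -4.00283018e+01]
```

```bash
python3 -m handwheel '[{"tx":0.039,"ty":-0.069,"tz":0.018,"wx":0,"wy":0,"wz":0,"jaw":0},{"tx":0.039,"ty":-0.069,"tz":0.018,"wx":0,"wy":0,"wz":0,"jaw":0},{"tx":0,"ty":0,"tz":0,"wx":0,"wy":0,"wz":0,"jaw":0},{"tx":0,"ty":0,"tz":0,"wx":0,"wy":0,"wz":0,"jaw":0},{"tx":0,"ty":0,"tz":0,"wx":0,"wy":0,"wz":0,"jaw":0}]'
python3 - <<'E'
from h import *
import pickle;i=manip.camera_info("wrist");pickle.dump(i,open("w10.pkl","wb"))
im=manip.snapshot("wrist");cv2.imwrite("pics/w10.png",im)
hsv=cv2.cvtColor(im,cv2.COLOR_BGR2HSV)
m=cv2.inRange(hsv,(25,90,60),(40,255,255));n,l,s,c=cv2.connectedComponentsWithStats(m);print(s[1:],c[1:])
k=1+s[1:,4].argmax();v=hsv[...,2][l==k];print(np.histogram(v,bins=np.arange(60,260,20)))
cv2.imwrite("pics/w10c.png",cv2.resize(im[100:300,200:440],None,fx=3,fy=3,interpolation=cv2.INTER_CUBIC))
E
```

```text
time_s: 35.35
position: [0.455, -0.2727, 0.1862]
tool_rot: [[-0.97, -0.242, 0.0], [-0.242, 0.97, 0.001], [-0.001, 0.001, -1.0]]
wrist_force: [-0.1, -0.1, -0.0]
gripper_width: 0.498
gripper_force: 0.0
[[ 296  157   56   82 3434]
 [ 571  189   69   95 5079]] [[323.19539895 191.35148515]
 [610.14077574 233.04311872]]
(array([   1,   29,  558, 2103, 1024,   36,   31,   26,   47]), array([ 60,  80, 100, 120, 140, 160, 180, 200, 220, 240]))
```

```bash
python3 - <<'E'
from h import *
import pickle;from scipy.optimize import minimize
i=pickle.load(open("w10.pkl","rb"));im=cv2.imread("pics/w10.png");hsv=cv2.cvtColor(im,cv2.COLOR_BGR2HSV)
l=cv2.connectedComponents(cv2.inRange(hsv,(25,90,60),(40,255,255)))[1];M=cv2.resize((l==1).astype(np.uint8)*255,None,fx=4,fy=4,interpolation=cv2.INTER_LINEAR)>127
box=lambda x0,x1,y0,y1,z0,z1:np.array([[x,y,z] for x in(x0,x1) for y in(y0,y1) for z in(z0,z1)])
def cost(p,bl=.021):
    x,y,a=p[0]/1e3,p[1]/1e3,np.radians(p[2]);R=np.array([[np.cos(a),-np.sin(a),0],[np.sin(a),np.cos(a),0],[0,0,1]])
    D=np.zeros(M.shape,np.uint8)
    for B in(box(-.021,.021,-.021,.021,0,.05),box(-bl,bl,-.005,.005,.082,.096),box(-bl,-bl+.006,-.005,.005,.05,.09),box(bl-.006,bl,-.005,.005,.05,.09)):
        q=(proj(i,B@R.T+[x,y,0])+.5)*4
        cv2.fillConvexPoly(D,cv2.convexHull(q.astype(np.float32)).astype(np.int32),1)
    return (D.astype(bool)^M).sum()/M.sum()
for bl in(.019,.021,.023):
    r=min((minimize(cost,[455,-273,a],(bl,),method="Nelder-Mead",options=dict(initial_simplex=[[455,-273,a],[461,-273,a],[455,-267,a],[455,-273,a+8]])) for a in(8,14,20)),key=lambda r:r.fun);print(bl,r.x,r.fun)
plan(r.x[0]/1e3,r.x[1]/1e3,.0706,r.x[2]-180,1)
E
```

```text
0.019 [ 457.00117183 -271.05067638    9.7969792 ] 0.02286130323989807
0.021 [ 456.81615008 -271.06929844    9.57242803] 0.023480160174736076
0.023 [ 456.84562004 -271.12564152   10.06890083] 0.03511103021477976
t/row [-0.0065  0.0031  0.3858] tot mm [ -2.    0.9 115.7] w total [0.0002 0.0003 0.0345] t 35.4
```

The silhouette fit is tight: square insert at (0.4569,−0.2711), yaw 9.7°. Descend and pinch.

```bash
python3 -m handwheel '[{"tx":-0.006,"ty":0.003,"tz":0,"wx":0,"wy":0,"wz":0.037,"jaw":-0.3},{"tx":0,"ty":0,"tz":0.05,"wx":0,"wy":0,"wz":0,"jaw":-0.3},{"tx":0,"ty":0,"tz":0.08,"wx":0,"wy":0,"wz":0,"jaw":-0.3},{"tx":0,"ty":0,"tz":0.08,"wx":0,"wy":0,"wz":0,"jaw":-0.3},{"tx":0,"ty":0,"tz":0.08,"wx":0,"wy":0,"wz":0,"jaw":-0.3}]' 25
python3 -m handwheel '[{"tx":0,"ty":0,"tz":0.06,"wx":0,"wy":0,"wz":0,"jaw":-0.3},{"tx":0,"ty":0,"tz":0,"wx":0,"wy":0,"wz":0,"jaw":-0.3},{"tx":0,"ty":0,"tz":0,"wx":0,"wy":0,"wz":0,"jaw":-0.3},{"tx":0,"ty":0,"tz":0,"wx":0,"wy":0,"wz":0,"jaw":-0.3}]'
python3 -c "
from h import *
plan(.4569,-.2711,.0706,-170.3,1)"
```

```text
time_s: 35.82
position: [0.4573, -0.2712, 0.099]
tool_rot: [[-0.985, -0.171, 0.002], [-0.171, 0.985, -0.001], [-0.002, -0.001, -1.0]]
wrist_force: [0.4, 1.0, -0.9]
gripper_width: 0.347
gripper_force: 0.0
time_s: 36.15
position: [0.4575, -0.2719, 0.0824]
tool_rot: [[-0.986, -0.17, 0.002], [-0.17, 0.986, -0.001], [-0.002, -0.001, -1.0]]
wrist_force: [-0.6, -0.5, 1.0]
gripper_width: 0.352
gripper_force: 0.0
t/row [0.0015 0.0032 0.0393] tot mm [ 0.5  0.9 11.8] w total [-0.0005  0.0009  0.0006] t 36.15
```

```bash
python3 -m handwheel '[{"tx":0.002,"ty":0.003,"tz":0.02,"wx":0,"wy":0,"wz":0,"jaw":-0.3},{"tx":0,"ty":0,"tz":0.02,"wx":0,"wy":0,"wz":0,"jaw":-0.3},{"tx":0,"ty":0,"tz":0,"wx":0,"wy":0,"wz":0,"jaw":-0.3},{"tx":0,"ty":0,"tz":0,"wx":0,"wy":0,"wz":0,"jaw":-0.9},{"tx":0,"ty":0,"tz":0,"wx":0,"wy":0,"wz":0,"jaw":-0.9}]' 25
python3 -m handwheel '[{"tx":0,"ty":0,"tz":0,"wx":0,"wy":0,"wz":0,"jaw":-0.9},{"tx":0,"ty":0,"tz":0,"wx":0,"wy":0,"wz":0,"jaw":-0.9},{"tx":0,"ty":0,"tz":0,"wx":0,"wy":0,"wz":0,"jaw":-0.9}]'
python3 -m handwheel '[{"tx":0,"ty":0,"tz":-0.03,"wx":0,"wy":0,"wz":0,"jaw":-0.9},{"tx":0,"ty":0,"tz":-0.06,"wx":0,"wy":0,"wz":0,"jaw":-0.9},{"tx":0,"ty":0,"tz":-0.09,"wx":0,"wy":0,"wz":0,"jaw":-0.9},{"tx":0,"ty":0,"tz":-0.09,"wx":0,"wy":0,"wz":0,"jaw":-0.9},{"tx":0,"ty":0,"tz":-0.09,"wx":0,"wy":0,"wz":0,"jaw":-0.9}]'
python3 -m handwheel '[{"tx":0,"ty":0,"tz":0,"wx":0,"wy":0,"wz":-0.032,"jaw":-0.9},{"tx":0,"ty":0,"tz":0,"wx":0,"wy":0,"wz":0,"jaw":-0.9},{"tx":0,"ty":0,"tz":0,"wx":0,"wy":0,"wz":0,"jaw":-0.9}]'
python3 -c "
from h import *
plan(.6055,-.012,.17,-166.6,10)"
```

```text
time_s: 36.57
position: [0.4558, -0.2714, 0.0694]
tool_rot: [[-0.986, -0.168, 0.001], [-0.168, 0.986, -0.0], [-0.001, -0.0, -1.0]]
wrist_force: [0.4, -0.5, -0.7]
gripper_width: 0.11
gripper_force: 28.3
time_s: 36.82
position: [0.4558, -0.2712, 0.0693]
tool_rot: [[-0.986, -0.168, 0.001], [-0.168, 0.986, 0.0], [-0.001, -0.0, -1.0]]
wrist_force: [0.9, -0.4, -0.2]
gripper_width: 0.111
gripper_force: 28.4
time_s: 37.23
position: [0.4553, -0.271, 0.1789]
tool_rot: [[-0.986, -0.169, 0.0], [-0.169, 0.986, 0.0], [-0.0, 0.0, -1.0]]
wrist_force: [0.1, 0.2, -1.0]
gripper_width: 0.11
gripper_force: 28.3
time_s: 37.48
position: [0.4556, -0.2711, 0.1777]
tool_rot: [[-0.973, -0.23, 0.001], [-0.23, 0.973, -0.0], [-0.001, -0.0, -1.0]]
wrist_force: [-0.3, -0.4, -0.8]
gripper_width: 0.112
gripper_force: 28.3
t/row [-0.0685  0.0726  0.0026] tot mm [-205.5  217.7    7.8] w total [-0.0001  0.0004 -0.001 ] t 37.4833
```

```bash
python3 -m handwheel '[{"tx":-0.035,"ty":0.037,"tz":0,"wx":0,"wy":0,"wz":0,"jaw":-0.9},{"tx":-0.07,"ty":0.0745,"tz":0,"wx":0,"wy":0,"wz":0,"jaw":-0.9},{"tx":-0.07,"ty":0.0745,"tz":0,"wx":0,"wy":0,"wz":0,"jaw":-0.9},{"tx":-0.07,"ty":0.0745,"tz":0,"wx":0,"wy":0,"wz":0,"jaw":-0.9},{"tx":-0.07,"ty":0.0745,"tz":0,"wx":0,"wy":0,"wz":0,"jaw":-0.9}]'
python3 -m handwheel '[{"tx":-0.07,"ty":0.0745,"tz":0,"wx":0,"wy":0,"wz":0,"jaw":-0.9},{"tx":-0.07,"ty":0.0745,"tz":0,"wx":0,"wy":0,"wz":0,"jaw":-0.9},{"tx":-0.07,"ty":0.0745,"tz":0,"wx":0,"wy":0,"wz":0,"jaw":-0.9},{"tx":-0.07,"ty":0.0745,"tz":0,"wx":0,"wy":0,"wz":0,"jaw":-0.9},{"tx":-0.06,"ty":0.064,"tz":0,"wx":0,"wy":0,"wz":0,"jaw":-0.9}]'
python3 -m handwheel '[{"tx":-0.027,"ty":0.027,"tz":0,"wx":0,"wy":0,"wz":0,"jaw":-0.9},{"tx":0,"ty":0,"tz":0,"wx":0,"wy":0,"wz":0,"jaw":-0.9},{"tx":0,"ty":0,"tz":0,"wx":0,"wy":0,"wz":0,"jaw":-0.9},{"tx":0,"ty":0,"tz":0,"wx":0,"wy":0,"wz":0,"jaw":-0.9}]'
python3 -c "
from h import *
plan(.6045,-.012,.12,-166.6,1)"
```

```text
time_s: 37.9
position: [0.5237, -0.1502, 0.176]
tool_rot: [[-0.973, -0.229, -0.002], [-0.229, 0.973, 0.001], [0.002, 0.001, -1.0]]
wrist_force: [0.6, 0.3, -0.4]
gripper_width: 0.113
gripper_force: 28.3
time_s: 38.32
position: [0.5982, -0.0204, 0.1758]
tool_rot: [[-0.973, -0.231, -0.003], [-0.231, 0.973, 0.001], [0.002, 0.001, -1.0]]
wrist_force: [-0.1, -1.2, -0.7]
gripper_width: 0.113
gripper_force: 28.3
time_s: 38.65
position: [0.6034, -0.0134, 0.1765]
tool_rot: [[-0.973, -0.23, -0.002], [-0.23, 0.973, -0.001], [0.002, -0.0, -1.0]]
wrist_force: [-0.4, -0.3, -0.9]
gripper_width: 0.109
gripper_force: 28.3
t/row [-0.0052  0.0038  0.1885] tot mm [-1.6  1.1 56.5] w total [-0.     -0.001  -0.0008] t 38.65
```

```bash
python3 -m handwheel '[{"tx":-0.005,"ty":0.004,"tz":0.02,"wx":0,"wy":0,"wz":0,"jaw":-0.9},{"tx":0,"ty":0,"tz":0.05,"wx":0,"wy":0,"wz":0,"jaw":-0.9},{"tx":0,"ty":0,"tz":0.03,"wx":0,"wy":0,"wz":0,"jaw":-0.9},{"tx":0,"ty":0,"tz":0,"wx":0,"wy":0,"wz":0,"jaw":-0.9},{"tx":0,"ty":0,"tz":0,"wx":0,"wy":0,"wz":0,"jaw":-0.9}]'
python3 -m handwheel '[{"tx":0,"ty":0,"tz":0,"wx":0,"wy":0,"wz":0,"jaw":-0.9},{"tx":0,"ty":0,"tz":0,"wx":0,"wy":0,"wz":0,"jaw":-0.9}]'
python3 -c "
from h import *
plan(.6045,-.012,.0773,-166.6,1)"
```

```text
time_s: 39.07
position: [0.6046, -0.0117, 0.1465]
tool_rot: [[-0.973, -0.23, -0.002], [-0.23, 0.973, 0.0], [0.002, 0.001, -1.0]]
wrist_force: [0.2, -0.6, -0.2]
gripper_width: 0.11
gripper_force: 28.3
time_s: 39.23
position: [0.6061, -0.0113, 0.148]
tool_rot: [[-0.973, -0.231, 0.002], [-0.231, 0.973, 0.0], [-0.002, -0.0, -1.0]]
wrist_force: [1.0, 0.2, -1.0]
gripper_width: 0.112
gripper_force: 28.3
t/row [ 0.0063 -0.001   0.2358] tot mm [ 1.9 -0.3 70.7] w total [-0.0002  0.0008 -0.0004] t 39.2333
```

```bash
python3 -m handwheel '[{"tx":0.003,"ty":0,"tz":0.01,"wx":0,"wy":0,"wz":0,"jaw":-0.9},{"tx":0,"ty":0,"tz":0.02,"wx":0,"wy":0,"wz":0,"jaw":-0.9},{"tx":0,"ty":0,"tz":0.02,"wx":0,"wy":0,"wz":0,"jaw":-0.9},{"tx":0,"ty":0,"tz":0.02,"wx":0,"wy":0,"wz":0,"jaw":-0.9},{"tx":0,"ty":0,"tz":0.02,"wx":0,"wy":0,"wz":0,"jaw":-0.9}]'
python3 -m handwheel '[{"tx":0,"ty":0,"tz":0.02,"wx":0,"wy":0,"wz":0,"jaw":-0.9},{"tx":0,"ty":0,"tz":0.02,"wx":0,"wy":0,"wz":0,"jaw":-0.9},{"tx":0,"ty":0,"tz":0.02,"wx":0,"wy":0,"wz":0,"jaw":-0.9},{"tx":0,"ty":0,"tz":0.02,"wx":0,"wy":0,"wz":0,"jaw":-0.9},{"tx":0,"ty":0,"tz":0.01,"wx":0,"wy":0,"wz":0,"jaw":-0.9}]'
python3 -m handwheel '[{"tx":0,"ty":0,"tz":0,"wx":0,"wy":0,"wz":0,"jaw":-0.9},{"tx":0,"ty":0,"tz":0,"wx":0,"wy":0,"wz":0,"jaw":-0.9},{"tx":0,"ty":0,"tz":0,"wx":0,"wy":0,"wz":0,"jaw":-0.9}]'
```

```text
time_s: 39.65
position: [0.6045, -0.0112, 0.1194]
tool_rot: [[-0.973, -0.231, -0.0], [-0.231, 0.973, 0.0], [0.0, 0.0, -1.0]]
wrist_force: [-0.2, -0.5, -0.3]
gripper_width: 0.108
gripper_force: 28.3
time_s: 40.07
position: [0.6044, -0.0112, 0.0921]
tool_rot: [[-0.973, -0.231, -0.001], [-0.231, 0.973, 0.0], [0.001, 0.0, -1.0]]
wrist_force: [-0.3, 0.3, -0.4]
gripper_width: 0.11
gripper_force: 28.3
time_s: 40.32
position: [0.6052, -0.0112, 0.0936]
tool_rot: [[-0.973, -0.231, 0.001], [-0.231, 0.973, 0.0], [-0.001, -0.0, -1.0]]
wrist_force: [-0.3, 0.2, 0.1]
gripper_width: 0.112
gripper_force: 28.3
```

16 mm left, no contact so far.

```bash
python3 -m handwheel '[{"tx":0,"ty":-0.002,"tz":0.015,"wx":0,"wy":0,"wz":0,"jaw":-0.9},{"tx":0,"ty":0,"tz":0.015,"wx":0,"wy":0,"wz":0,"jaw":-0.9},{"tx":0,"ty":0,"tz":0.015,"wx":0,"wy":0,"wz":0,"jaw":-0.9},{"tx":0,"ty":0,"tz":0.005,"wx":0,"wy":0,"wz":0,"jaw":-0.9},{"tx":0,"ty":0,"tz":0,"wx":0,"wy":0,"wz":0,"jaw":-0.9}]'
python3 -m handwheel '[{"tx":0,"ty":0,"tz":0.004,"wx":0,"wy":0,"wz":0,"jaw":-0.9},{"tx":0,"ty":0,"tz":0,"wx":0,"wy":0,"wz":0,"jaw":-0.9},{"tx":0,"ty":0,"tz":0,"wx":0,"wy":0,"wz":0,"jaw":-0.9}]'
python3 -m handwheel '[{"tx":0,"ty":0,"tz":0.003,"wx":0,"wy":0,"wz":0,"jaw":-0.9},{"tx":0,"ty":0,"tz":0,"wx":0,"wy":0,"wz":0,"jaw":-0.9},{"tx":0,"ty":0,"tz":0,"wx":0,"wy":0,"wz":0,"jaw":-0.9}]'
```

```text
time_s: 40.73
position: [0.6046, -0.0119, 0.0777]
tool_rot: [[-0.973, -0.231, -0.001], [-0.231, 0.973, 0.0], [0.001, 0.0, -1.0]]
wrist_force: [-0.1, 0.1, -0.8]
gripper_width: 0.112
gripper_force: 28.3
time_s: 40.98
position: [0.6053, -0.0119, 0.0773]
tool_rot: [[-0.973, -0.231, 0.001], [-0.231, 0.973, -0.0], [-0.001, -0.0, -1.0]]
wrist_force: [-0.1, -0.5, 0.2]
gripper_width: 0.113
gripper_force: 28.5
time_s: 41.23
position: [0.6055, -0.0121, 0.0773]
tool_rot: [[-0.973, -0.231, 0.002], [-0.231, 0.973, -0.0], [-0.002, -0.001, -1.0]]
wrist_force: [-1.8, -1.0, 5.9]
gripper_width: 0.114
gripper_force: 29.2
```

On the pot floor at the expected height. Release, lift clear and take a last look.

```bash
python3 -m handwheel '[{"tx":0,"ty":0,"tz":0,"wx":0,"wy":0,"wz":0,"jaw":-0.7},{"tx":0,"ty":0,"tz":0,"wx":0,"wy":0,"wz":0,"jaw":-0.5},{"tx":0,"ty":0,"tz":0,"wx":0,"wy":0,"wz":0,"jaw":-0.4},{"tx":0,"ty":0,"tz":0,"wx":0,"wy":0,"wz":0,"jaw":-0.4},{"tx":0,"ty":0,"tz":-0.02,"wx":0,"wy":0,"wz":0,"jaw":-0.4}]'
python3 -m handwheel '[{"tx":0,"ty":0,"tz":-0.05,"wx":0,"wy":0,"wz":0,"jaw":-0.4},{"tx":0,"ty":0,"tz":-0.08,"wx":0,"wy":0,"wz":0,"jaw":-0.4},{"tx":0,"ty":0,"tz":-0.1,"wx":0,"wy":0,"wz":0,"jaw":-0.4},{"tx":0,"ty":0,"tz":-0.1,"wx":0,"wy":0,"wz":0,"jaw":-0.4},{"tx":0,"ty":0,"tz":-0.1,"wx":0,"wy":0,"wz":0,"jaw":-0.4}]'
python3 -m handwheel '[{"tx":0,"ty":0,"tz":-0.05,"wx":0,"wy":0,"wz":0,"jaw":-0.4},{"tx":0,"ty":0,"tz":0,"wx":0,"wy":0,"wz":0,"jaw":-0.4},{"tx":0,"ty":0,"tz":0,"wx":0,"wy":0,"wz":0,"jaw":-0.4},{"tx":0,"ty":0,"tz":0,"wx":0,"wy":0,"wz":0,"jaw":-0.4}]'
python3 - <<'E'
from h import *
a=manip.snapshot("wrist");b=manip.snapshot("side")
cv2.imwrite("pics/fin.png",np.hstack([cv2.resize(a,(400,250)),cv2.resize(b,(400,250))]))
E
```

```text
time_s: 41.65
position: [0.6039, -0.0117, 0.081]
tool_rot: [[-0.973, -0.231, -0.002], [-0.231, 0.973, 0.0], [0.002, 0.001, -1.0]]
wrist_force: [0.2, 0.4, -0.4]
gripper_width: 0.299
gripper_force: 0.0
time_s: 42.07
position: [0.6046, -0.0118, 0.2128]
tool_rot: [[-0.973, -0.231, 0.0], [-0.231, 0.973, 0.0], [-0.0, 0.0, -1.0]]
wrist_force: [0.5, -0.2, -0.2]
gripper_width: 0.303
gripper_force: 0.0
time_s: 42.4
position: [0.6043, -0.0118, 0.2252]
tool_rot: [[-0.973, -0.231, -0.001], [-0.231, 0.973, 0.0], [0.001, 0.0, -1.0]]
wrist_force: [0.3, -0.4, -0.3]
gripper_width: 0.301
gripper_force: 0.0
```

View pics/fin.png

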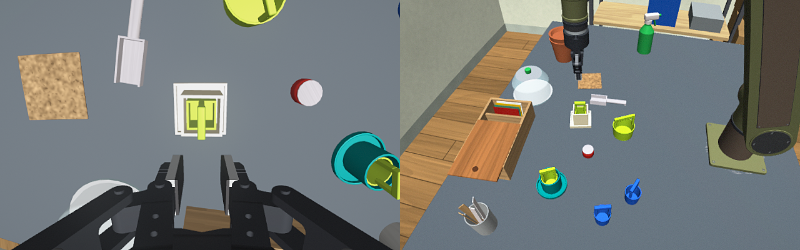

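Both pots stand in their own saucers, square at (200,110) on the left and round at (550,183) on the right. Each holds its lime insert, and the tin, scoop and wide insert are where they were. Handing in.

```bash
python3 -c "
from plant import manip
print(manip.job_done())"
```

```text
the job is handed in; nothing more can be done
None
```

The job is handed in at about 42 s: both pots stand in their own saucers with their lime inserts on the pot floors, and nothing else was moved; the hand-in returned no verdict.

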